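# Nest the washed kidney dishes and cover the stack

## Robot

A 7-joint arm with a two-finger parallel gripper is mounted at the origin on a cart in front of the work surface, level with it; the furniture and walls round the work are solid. World frame = base frame: x ahead of the robot, y to its left, z up, the work surface at z = 0. Lengths are in m, angles in rad, forces in N, time in s.
With the tool pointing down it reaches from about 0.4 to 0.925 m from the base axis. Payload 4.1 kg.
Tool frame: the origin (TCP) lies at the very end of the fingers, on their centre line; the grasp point (between the pads) lies ctrl.tcp_to_grasp behind it (ctrl.tcp_to_grasp is the distance from the TCP to the grasp point, in m); y points along the fingers, x is the direction in which the jaws open and shut, and the axes are right-handed (so a half turn about y gives the same grasp; the last joint's range is limited). The gripper opens to 85 mm and grips with 20 to 120 N. Pads are 22 mm wide; open, the fingers measure 114 mm over their backs; the gripper's body (76 mm by 85 mm) begins 54 mm behind the grasp point. The pads swing forward as they close: fully open they stand 13 mm farther back than shut.
Start: joints at [1.139, 0.398, 0.045, 1.537, -0.019, 1.207, -0.051], TCP at [0.212, -0.614, 0.204] pointing down, gripper open.
Joint ranges: [-2.82, 2.82], [-0.49, 2.23], [-1.37, 1.46], [0, 2.46], [-1.36, 4.5], [0.23, 2], [-2.94, 2.94]. Speed limits (rad/s): [2.57, 2.57, 3.14, 3.14, 3.14, 3.14, 3.14].

## Interface

Orientations are given as [roll, pitch, yaw] about the fixed x, y, z axes, in that order (R = Rz(yaw) Ry(pitch) Rx(roll)).
In Python, from plant import ctrl, camera, get_calibration, sign_off, find_in, cut_out, place_of gives the robot as it stands. The module is installed in compiled form; this text tells all that it offers.
- The arm moves only by the tool send_rows, never from a script. Its argument "series" is one flat list of numbers, 5 for each row, row after row: the shift along the world's x, y, z in m, then the turn about the world's z in rad, then the opening, from 0 (shut) to 1 (fully open). In form: [dx, dy, dz, roll, claw, dx, dy, dz, roll, claw, ...]. A call has 1 to 5 rows; each row shifts and turns the commanded pose from where the row before left it; what a row does not reach is not made up. A row lasts 1/10 s, in which the tool goes at most 50 mm and 8.59 degrees, less where a joint would pass 70% of its speed; a pose out of reach is approached as far as the arm can. A call is refused whole if a number of a shift passes 0.05 or a number of a turn 0.15, either way. A call with a gripper value outside its range is refused whole. The fingers move at their own pace and stop on an object; "squeeze" is the grip in N (left out, the last holds). Time passes only in rows, so rows that do not move let the fingers close. It gives the time, the measured TCP pose, the force and the opening at its end, in the units of the state.
- ctrl.read_state(): the state, without advancing time (a new reading comes with each control period).
- camera(name): name is "scene" or "top" or "wrist"; returns the picture (420x560x3 uint8, red, green, blue); there is no depth.
- get_calibration(name): a dict with "vfov" (degrees; the focal length in pixels is half the picture's height over the tangent of half this angle, whatever the lens; pixels are square), "cx", "cy" (the principal point, pixels), "distortion" ([k1, k2, p1, p2, k3] as OpenCV has them; the pictures are not rectified), "position" and "attitude" of the camera in the world. Camera axes: x right, y down, z forward; pixel columns grow to the right and rows downward; lengths in m; the calibration is good to about 2 mm. A picture is of the moment at which its call begins: read the wrist's pose just before it. get_calibration takes no time and is no camera call; for the wrist camera it gives the pose at the moment of the call.
- sign_off(): hands the job in, once; it reports no verdict.
Trained networks look in the newest picture that a camera, given by its name, has taken for a name from the list of things; names that differ only in an ending like _2 or _b are one class to them, and where a whole thing is asked for, a point or a joint stands for the part that bears it (a point fixed in the world has none). Each returns a list of dicts, best first, with "score" (0 to 1); they miss things now and then, are a little off and sometimes report something else, mostly with a low value. They report only what shows in the picture. A call takes as long as a camera call.
- find_in(camera, thing): "bbox" ([left, top, right, bottom] in pixels, round what is visible of it).
- cut_out(camera, thing): "pixels" (420x560 bool, what is visible of it) and "bbox" ([left, top, right, bottom] in pixels, round what is visible of it).
- place_of(camera, thing): "centre" ([row, column] in pixels: a listed point, or the origin of a listed thing).
The state is a dict: "time_s": time; "q": joint angles; "joint_vel": joint speeds; "tau": joint torques, N m; "position": TCP position; "tcp_rot": TCP orientation; "contact_force": force on the tool from outside, world axes, zero at the start; "torque": the same for the moment, N m; "gripper_width": finger opening in m.
Only numpy, scipy, OpenCV 4.12 (cv2) and the standard library are available. Lean on these libraries where they do the work, as an engineer would, in place of code of your own. Each camera call takes 0.05 s, during which the arm holds its last target.

## Task

Put the washed kidney dishes together as one stack on the bench: nest the two empty dishes, then set the dish with the two vials on top of them with the vials still lying in it, and last cover it with the kidney-shaped lid. Turn each piece so that its outline matches the one below and goes all the way home, level and not jammed. Lower the pieces gently and leave the other things on the bench where they stand.

Things in the scene. Friction and masses are not known exactly. Their poses are not given: they have to be found in the camera images.
- dish_a: Empty steel kidney dish, one of three alike: 180 mm long (local y), 90 wide (local x), 40 high, hollow side to local -x, lobes back to x = -59. Origin: underside, middle of the waist, where the rim is 60 mm wide (x -30 to 30 at y = 0); rim bead z 35 to 40. z up. Walls 2.5 mm; below a step at z = 20 the body is drawn in: waist half-width 24 mm, tapering to 22 at the foot. Balance point x = -16.
- dish_b: Second empty dish, same sizes, origin and axes as dish_a. Nested: the upper dish's lower half drops into the mouth below until its step rests on the lower rim; origins then coincide in plan, the upper one 20 mm higher, yaws equal (half a turn off does not fit). Play 4 mm each way at first entry, 1.7 mm seated. The upper rim stands 20 mm above the lower rim. Each dish 0.13 to 0.21 kg.
- dish_c: Third dish, same sizes, origin and axes as dish_a, but two small vials lie loose in it (tops 28 mm above its underside, so no dish can nest in it).
- lid: Steel lid, outline and origin point as the dish rims, z up, 0.11 to 0.18 kg, balance point x = -13. Stands on its tapered lip (8 mm deep); plate z 8 to 12; handle over the origin: bar 60 mm along y, 12 mm thick along x, z 33 to 42, feet at y = +-26, open below. On a dish the lip drops into the mouth (play 3 mm, seated 1.7): origins coincide in plan, lid origin 32 mm above the dish's, same yaw.
- vial_1: Small white vial with a black screw cap, 25 mm across, 47 long, lying on its side in one lobe of dish_c; origin at the middle of its flat bottom end, z along the vial towards the cap. Loose: can roll a few mm.
- vial_2: The same kind of vial in the other lobe of dish_c.
- capped: small amber glass bottle with a white screw cap, 46 mm across, 88 mm high; origin under its middle. Bystander.
- bottle: amber glass reagent bottle with a dark stopper, 62 mm across, 117 mm high; origin under its middle. Bystander.
- tub: squat white plastic screw-top tub, 53 mm across, 46 mm high; origin under its middle. Bystander.
- tall_tub: taller white plastic screw-top tub, 51 mm across, 85 mm high; origin under its middle. Bystander.
- stock: Clear glass bottle, 72 mm across, 135 high, at the back; fixed. Origin under its middle.
- bulb: Red rubber pipette bulb, 53 mm across, 74 high, at the back; fixed. Origin under its middle.
- timer: Flat white bench timer, 63 x 63 x 21 mm, near the front left; fixed. Origin under its middle.

How it is judged:
On the way, in this order (a step that is already met when the one before it is completed fails the run):
1. the two empty dishes are nested, either one in the other (((z of dish_a in the frame of dish_b between 0.018 and 0.0225 m and horizontal distance between dish_a and dish_b below 0.006 m and angle between the x axis of dish_a and the x axis of dish_b, either way round below 0.08 rad) or (z of dish_b in the frame of dish_a between 0.018 and 0.0225 m and horizontal distance between dish_b and dish_a below 0.006 m and angle between the x axis of dish_b and the x axis of dish_a, either way round below 0.08 rad))), for 0.2 s.
2. the dish with the vials is nested on top of them ((((z of dish_a in the frame of dish_b between 0.018 and 0.0225 m and horizontal distance between dish_a and dish_b below 0.006 m and angle between the x axis of dish_a and the x axis of dish_b, either way round below 0.08 rad) and (z of dish_c in the frame of dish_a between 0.018 and 0.0225 m and horizontal distance between dish_c and dish_a below 0.006 m and angle between the x axis of dish_c and the x axis of dish_a, either way round below 0.08 rad) and height (world z) of dish_b below 0.004 m and angle between dish_b's own z axis and vertical below 0.05 rad) or ((z of dish_b in the frame of dish_a between 0.018 and 0.0225 m and horizontal distance between dish_b and dish_a below 0.006 m and angle between the x axis of dish_b and the x axis of dish_a, either way round below 0.08 rad) and (z of dish_c in the frame of dish_b between 0.018 and 0.0225 m and horizontal distance between dish_c and dish_b below 0.006 m and angle between the x axis of dish_c and the x axis of dish_b, either way round below 0.08 rad) and height (world z) of dish_a below 0.004 m and angle between dish_a's own z axis and vertical below 0.05 rad))), for 0.2 s.
3. the lid is home on the dish with the vials (z of lid in the frame of dish_c between 0.03 and 0.0345 m and horizontal distance between lid and dish_c below 0.006 m and angle between the x axis of lid and the x axis of dish_c, either way round below 0.08 rad), for 0.2 s.
At the end, for the whole second after the job is handed in: One level stack on the bench, at rest: empty dishes nested (either order), dish with both vials on top, lid on it. Origins 18 to 22.5 mm apart in height (lid 30 to 34.5 mm), within 6 mm in plan and 0.08 rad in yaw (all of step 3 and (((z of dish_a in the frame of dish_b between 0.018 and 0.0225 m and horizontal distance between dish_a and dish_b below 0.006 m and angle between the x axis of dish_a and the x axis of dish_b, either way round below 0.08 rad) and (z of dish_c in the frame of dish_a between 0.018 and 0.0225 m and horizontal distance between dish_c and dish_a below 0.006 m and angle between the x axis of dish_c and the x axis of dish_a, either way round below 0.08 rad) and height (world z) of dish_b below 0.004 m and angle between dish_b's own z axis and vertical below 0.05 rad) or ((z of dish_b in the frame of dish_a between 0.018 and 0.0225 m and horizontal distance between dish_b and dish_a below 0.006 m and angle between the x axis of dish_b and the x axis of dish_a, either way round below 0.08 rad) and (z of dish_c in the frame of dish_b between 0.018 and 0.0225 m and horizontal distance between dish_c and dish_b below 0.006 m and angle between the x axis of dish_c and the x axis of dish_b, either way round below 0.08 rad) and height (world z) of dish_a below 0.004 m and angle between dish_a's own z axis and vertical below 0.05 rad)) and horizontal distance between each of vial_1, vial_2 and dish_c below 0.085 m and z of vial_1 in the frame of dish_c between 0 and 0.035 m and z of vial_2 in the frame of dish_c between 0 and 0.035 m and angle between lid's own z axis and vertical below 0.06 rad and linear speed of each of dish_a, dish_b, dish_c, lid below 0.02 m/s); the robot touches nothing.
It fails at once if a piece is let fall, or forced onto another with over 45 N (contact force between any of dish_a, dish_c and dish_b above 45 N or contact force between dish_c and dish_a above 45 N or contact force between lid and dish_c above 45 N or (contact force between the fingers and dish_a below 0.3 N and linear speed of dish_a above 0.4 m/s) or (contact force between the fingers and dish_b below 0.3 N and linear speed of dish_b above 0.4 m/s) or (contact force between the fingers and dish_c below 0.3 N and linear speed of dish_c above 0.4 m/s) or (contact force between the fingers and lid below 0.3 N and linear speed of lid above 0.4 m/s)).
It fails at once if a vial leaves its dish (horizontal distance between any of vial_1, vial_2 and dish_c above 0.1 m or z of any of vial_1, vial_2 in the frame of dish_c above 0.06 m).
It fails at once if a bystander is pushed more than 25 mm or knocked over (distance of any of capped, bottle, tub, tall_tub from where it was at the start of the episode above 0.025 m or angle between any of capped, bottle, tub, tall_tub's own z axis and vertical above 0.35 rad).
It also fails if it takes over 72 s, if anything falls off the work surface, if the arm or the gripper's body presses on something with over 40 N, if the wrist force passes 120 N, or if a joint passes its speed limit or range.

## Working session

There is one attempt and no reset: what is moved stays moved. The work goes in short steps, Python scripts to look and compute and a tool call to move; the robot and the scene stay as the last step left them, time stands still between calls to the robot, and variables do not carry over. Pictures are saved under pics/ and viewed, and the job is handed in when it is done.

Besides the shell and the picture viewer there is one more tool, called after "Call:" as name(argument=value, ...) on one line, values as JSON. send_rows: Moves the arm, as the interface text tells. Its arguments: {"type":"object","properties":{"series":{"type":"array","items":{"type":"number"}},"squeeze":{"type":"number"}},"required":["series"]}

```bash
mkdir -p pics; ls
cat > h.py <<'E'
import numpy as np, cv2
from plant import ctrl, camera, get_calibration, sign_off, find_in, cut_out, place_of
def snap(c,n):
    im=camera(c); cv2.imwrite(f'pics/{n}.png',cv2.cvtColor(im,cv2.COLOR_RGB2BGR)); return im
E
python3 - <<'E'
from h import *
print(ctrl.read_state(), ctrl.tcp_to_grasp)
for c in ['scene','top','wrist']:
    snap(c,c+'0'); print(c,get_calibration(c))
E
```

```text
pics
{'time_s': 0.0, 'q': array([ 1.13902698,  0.39918581,  0.04503009,  1.5379202 , -0.01869727,
        1.20689091, -0.05068507]), 'joint_vel': array([-0.0009432 , -0.00045859, -0.00161165,  0.00018775,  0.00027575,
       -0.0009827 , -0.00032209]), 'tau': array([ 3.83537172e-04, -4.75119102e+01,  1.36478875e+00, -2.54217499e+01,
        1.15648445e-02,  9.62711521e-03, -7.71757783e-06]), 'position': array([ 0.21211585, -0.61366758,  0.20244957]), 'tcp_rot': array([-1.57093396,  0.00197811, -1.23789635]), 'contact_force': array([-0.79829875,  0.38788752,  0.25114173]), 'torque': array([-0.03996448,  0.01513623, -0.0358888 ]), 'gripper_width': 0.08566144093022081} 0.0187
scene {'vfov': 44.55879371890971, 'cx': 280.0855952169393, 'cy': 208.5898776772843, 'distortion': array([0.04978482, 0.        , 0.        , 0.        , 0.        ]), 'position': array([-0.24791816, -0.41147219,  1.02850916]), 'attitude': array([-2.43185213,  0.00720909, -1.0816228 ])}
top {'vfov': 51.58210223228933, 'cx': 275.16437498275695, 'cy': 210.5089632389397, 'distortion': array([-0.04746512,  0.        ,  0.        ,  0.        ,  0.        ]), 'position': array([0.34518852, 0.00690334, 1.06504881]), 'attitude': array([-2.9962496 ,  0.00649862, -1.56149266])}
wrist {'vfov': 65.40113579355535, 'cx': 281.2754799489851, 'cy': 214.38559124528936, 'distortion': array([-0.06696716,  0.        ,  0.        ,  0.        ,  0.        ]), 'position': array([ 0.27810786, -0.59114541,  0.37251341]), 'attitude': array([ 2.86073166e+00,  2.66161321e-03, -1.23856407e+00])}
```

View pics/scene0.png

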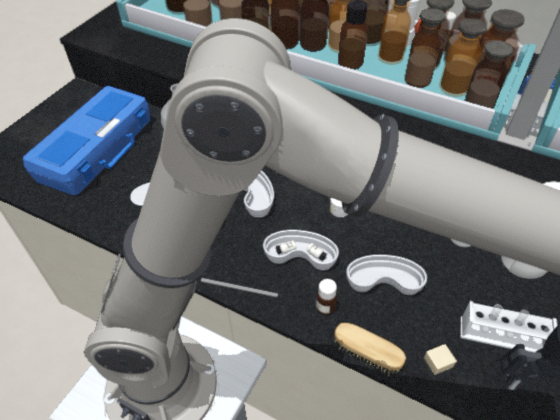

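View pics/top0.png

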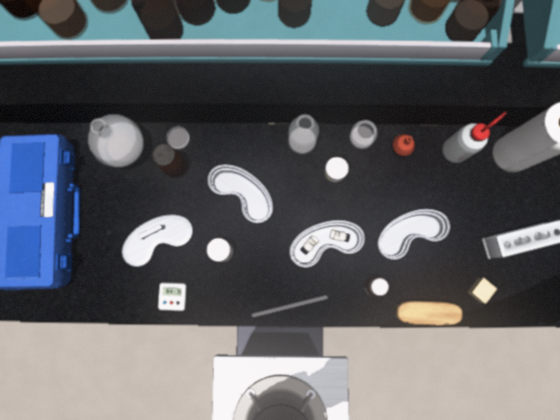

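The top view shows the lid at (157,240), an empty dish at (241,193), dish_c with the vials at (327,242), and a second empty dish at (414,233). The caps are at (219,250), (336,168) and (380,287). Next I'll measure the poses.

```bash
cat >> h.py <<'E'
from scipy.spatial.transform import Rotation as Ro
from scipy.optimize import least_squares
def cam(c):
    k=get_calibration(c); f=210/np.tan(np.radians(k['vfov'])/2)
    K=np.array([[f,0,k['cx']],[0,f,k['cy']],[0,0,1.]])
    R=Ro.from_euler('xyz',k['attitude']).as_matrix()
    return K,np.array(k['distortion']),R,np.array(k['position'])
def unproj(C,uv,z):
    K,d,R,p=C
    n=cv2.undistortPoints(np.asarray(uv,float).reshape(-1,1,2),K,d).reshape(-1,2)
    r=np.c_[n,np.ones(len(n))]@R.T
    t=(z-p[2])/r[:,2]
    return p+r*t[:,None]
def proj(C,P):
    K,d,R,p=C
    rv=cv2.Rodrigues(R.T)[0]
    return cv2.projectPoints(np.asarray(P,float).reshape(-1,1,3),rv,-R.T@p,K,d)[0].reshape(-1,2)
# outline: constant-width band on arc
Rc=(29**2+3600)/58/1000.
def outline(n=100,off=0.0,r=.030):
    rr=r+off; a=np.arctan2(.060,Rc-.029)
    t=np.linspace(-a,a,n); P=[]
    P.append(np.c_[-Rc+(Rc+rr)*np.cos(t),(Rc+rr)*np.sin(t)])
    s=np.linspace(0,np.pi,n//2)
    c=np.array([-Rc+Rc*np.cos(a),Rc*np.sin(a)])
    P.append(c+rr*np.c_[np.cos(a+s),np.sin(a+s)])
    P.append(np.c_[-Rc+(Rc-rr)*np.cos(t[::-1]),(Rc-rr)*np.sin(t[::-1])])
    P.append(c*[1,-1]+rr*np.c_[np.cos(-a-np.pi+s),np.sin(-a-np.pi+s)])
    return np.vstack(P)
OUT=outline()
from scipy.spatial import cKDTree
def sdist(p):
    a=np.arctan2(.060,Rc-.029)
    q=p+[Rc,0]; th=np.clip(np.arctan2(q[:,1],q[:,0]),-a,a)
    c=Rc*np.c_[np.cos(th),np.sin(th)]
    return np.linalg.norm(q-c,axis=1)-.030
def fit(XY,seed):
    def loc(v): 
        c,s=np.cos(v[2]),np.sin(v[2]); d=XY-v[:2]; return np.c_[c*d[:,0]+s*d[:,1],-s*d[:,0]+c*d[:,1]]
    best=None
    for y in (np.arange(8)*np.pi/4):
        r=least_squares(lambda v:sdist(loc(v))-v[3],[*seed,y,0],loss='soft_l1',f_scale=.001)
        if best is None or r.cost<best.cost: best=r
    v=best.x; res=sdist(loc(v))-v[3]
    v[2]=(v[2]+np.pi)%(2*np.pi)-np.pi
    return v,np.sqrt(np.mean(res**2))
def contour(m):
    cs=cv2.findContours(m.astype(np.uint8),cv2.RETR_EXTERNAL,cv2.CHAIN_APPROX_NONE)[0]
    return max(cs,key=cv2.contourArea).reshape(-1,2).astype(float)
E
python3 - <<'E'
from h import *
C=cam('top'); snap('top','t1'); im=cv2.imread('pics/t1.png')
for th,z in [('dish_a',.038),('lid',.010)]:
    for r in cut_out('top',th):
        c=contour(r['pixels']); W=unproj(C,c,z)[:,:2]
        v,e=fit(W,W.mean(0)); print(th,round(r['score'],2),np.round(r['bbox']),np.round(v,4),'rms',round(e,4))
        R=np.array([[np.cos(v[2]),-np.sin(v[2])],[np.sin(v[2]),np.cos(v[2])]])
        P=outline(60,v[3])@R.T+v[:2]; uv=proj(C,np.c_[P,np.full(len(P),z)])
        cv2.polylines(im,[np.round(uv*8).astype(np.int32)],True,(0,0,255),1,cv2.LINE_AA,3)
        o=proj(C,[[v[0],v[1],z]])[0]; cv2.circle(im,(int(o[0]),int(o[1])),2,(0,255,0),-1)
for th in ['capped','bottle','tub','tall_tub','stock','bulb','timer','vial_1']:
    for r in place_of('top',th)[:3]:
        rc=r['centre']; print(th,round(r['score'],2),np.round(rc),np.round(unproj(C,[[rc[1],rc[0]]],0)[0],3))
cv2.imwrite('pics/t1o.png',im[80:330,90:510].repeat(1,0))
cv2.imwrite('pics/t1o.png',cv2.resize(im[120:310,90:490],None,fx=2,fy=2))
E
```

```text
dish_a 0.7 [377. 212. 447. 261.] [ 0.4622 -0.3032  0.4088  0.0016] rms 0.0029
dish_a 0.7 [290. 222. 364. 268.] [ 0.437  -0.1008  0.3041  0.0006] rms 0.0028
dish_a 0.63 [208. 163. 271. 223.] [ 0.555   0.0844 -0.6791  0.0007] rms 0.0029
lid 0.87 [124. 214. 190. 266.] [0.4445 0.3138 0.4785 0.0018] rms 0.0027
lid 0.54 [158. 284. 189. 310.] [ 0.2803  0.3189  0.5632 -0.0012] rms 0.0091
lid 0.33 [209. 162. 272. 223.] [ 0.5618  0.0881 -0.6707  0.0038] rms 0.0032
capped 0.74 [288. 374.] [ 0.313 -0.225  0.   ]
bottle 0.75 [168. 172.] [0.606 0.276 0.   ]
tub 0.62 [176. 335.] [ 0.589 -0.135  0.   ]
tall_tub 0.69 [248. 222.] [0.408 0.145 0.   ]
stock 0.91 [141. 303.] [ 0.679 -0.053  0.   ]
bulb 0.64 [238. 316.] [ 0.433 -0.087  0.   ]
bulb 0.54 [146. 399.] [ 0.67  -0.298  0.   ]
timer 0.63 [299. 174.] [0.282 0.257 0.   ]
vial_1 0.73 [237. 314.] [ 0.436 -0.081  0.   ]
vial_1 0.44 [233. 328.] [ 0.447 -0.115  0.   ]
```

View pics/t1o.png

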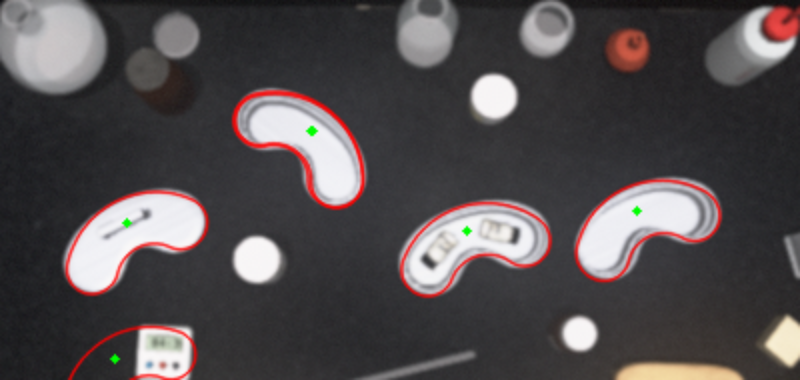

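Call:
send_rows(series=[0.02,0.04,0,0.035,1,0.02,0.04,0,0.035,1,0.02,0.04,0,0.035,1,0.02,0.04,0,0.035,1,0.02,0.04,0,0.035,1], squeeze=40)

```text
time_s: 1.2
position: [0.313, -0.4127, 0.2038]
tcp_rot: [-1.571, -0.001, -1.062]
contact_force: [0.3, 0.0, 0.2]
gripper_width: 0.0855
```

Call:
send_rows(series=[0.02,0.04,0,0.035,1,0.02,0.04,0,0.035,1,0.02,0.04,0,0.035,1,0.02,0.04,0,0.035,1,0.02,0.04,0,0.035,1])

```text
time_s: 1.7
position: [0.413, -0.2128, 0.204]
tcp_rot: [-1.571, -0.001, -0.887]
contact_force: [0.2, -0.0, 1.0]
gripper_width: 0.0856
```

Call:
send_rows(series=[0.02,0.04,0,0.035,1,0.02,0.04,0,0.035,1,0.02,0.04,0,0.035,1,0.02,0.04,0,0.035,1,0.02,0.04,0,0.035,1])

```text
time_s: 2.2
position: [0.5131, -0.0129, 0.2039]
tcp_rot: [-1.571, -0.001, -0.712]
contact_force: [-0.1, -0.2, 0.5]
gripper_width: 0.0855
```

Run:
```python
from h import *
s=ctrl.read_state(); print(s['time_s'],s['position'],s['tcp_rot'])
snap('wrist','w1'); print(get_calibration('wrist'))
```

```text
2.2 [ 0.51308404 -0.01286113  0.2039454 ] [-1.57051395e+00 -1.14647919e-03 -7.11831377e-01]
{'vfov': 65.40113579355535, 'cx': 281.2754799489851, 'cy': 214.38559124528936, 'distortion': array([-0.06696716,  0.        ,  0.        ,  0.        ,  0.        ]), 'position': array([0.55995513, 0.04949146, 0.37491322]), 'attitude': array([ 2.87006857e+00,  1.04607254e-03, -7.01004481e-01])}
```

View pics/w1.png

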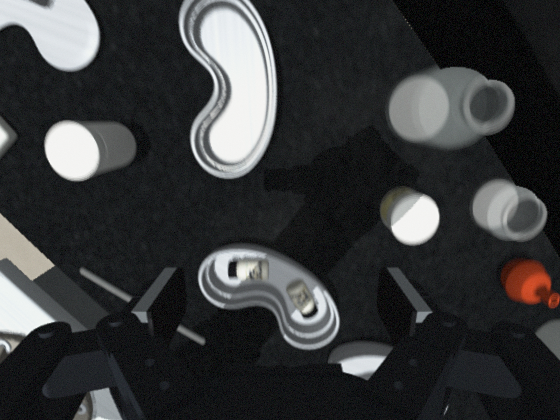

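The wrist view shows the left empty dish at (235,90), dish_c at (270,295), and the tall tub at (75,150). I'll move closer and take a second view.

Call:
send_rows(series=[0.02,0.02,-0.01,0.01,1,0.01,0.02,-0.02,0.01,1,0,0.01,-0.01,0.01,1])

```text
time_s: 2.55
position: [0.5425, 0.0376, 0.1623]
tcp_rot: [-1.57, 0.002, -0.68]
contact_force: [-0.3, -0.3, -0.3]
gripper_width: 0.0851
```

```bash
cat >> h.py <<'E'
def rot2(a): return np.array([[np.cos(a),-np.sin(a)],[np.sin(a),np.cos(a)]])
def dishfit(c,th,z,name,k=5,draw=True):
    s=ctrl.read_state(); C=cam(c); snap(c,name); im=cv2.imread(f'pics/{name}.png'); out=[]
    for r in cut_out(c,th)[:k]:
        q=contour(r['pixels']); inn=(q[:,0]>3)&(q[:,0]<556)&(q[:,1]>3)&(q[:,1]<416)
        q=q[inn]; W=unproj(C,q,z)[:,:2]
        v,e=fit(W,W.mean(0)); print(th,round(r['score'],2),np.round(r['bbox']),np.round(v,4),'rms',round(e,4))
        P=outline(60,v[3])@rot2(v[2]).T+v[:2]; uv=proj(C,np.c_[P,np.full(len(P),z)])
        cv2.polylines(im,[np.round(uv*8).astype(np.int32)],True,(0,0,255),1,cv2.LINE_AA,3)
        out.append(v)
    cv2.imwrite(f'pics/{name}o.png',im); return s,C,out
E
python3 - <<'E'
from h import *
s,C,o=dishfit('wrist','dish_b',.038,'w2')
print(s['position'],s['tcp_rot'])
E
```

```text
dish_b 0.58 [186.  40. 289. 245.] [ 0.5541  0.0864 -0.6849  0.0011] rms 0.0025
[0.54246645 0.03759795 0.16229955] [-1.57046818  0.00166989 -0.68029129]
```

View pics/w2o.png

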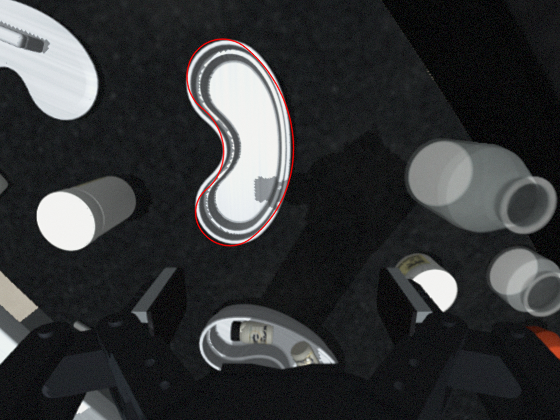

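```bash
cat >> h.py <<'E'
def kidney(r,n=150):
    cx=-.059+r; cy=.09-r
    # inner: centre (-.03-ri,0): (cx+.03+ri)^2+cy^2=(ri+r)^2
    A=cx+.03; ri=(A*A+cy*cy-r*r)/(2*(r-A))
    # outer: centre (.03-ro,0): (cx-.03+ro)^2+cy^2=(ro-r)^2
    B=cx-.03; ro=(r*r-B*B-cy*cy)/(2*(B+r))
    c=np.array([cx,cy]); 
    oc=np.array([.03-ro,0]); d=c-oc; to=np.arctan2(d[1],d[0])
    ic=np.array([-.03-ri,0]); d2=c-ic; ti=np.arctan2(d2[1],d2[0])
    t=np.linspace(-to,to,n); P=[oc+ro*np.c_[np.cos(t),np.sin(t)]]
    s=np.linspace(to,ti+np.pi,n); L=c+r*np.c_[np.cos(s),np.sin(s)]; P.append(L)
    t=np.linspace(ti,-ti,n); P.append(ic+ri*np.c_[np.cos(t),np.sin(t)])
    P.append((L*[1,-1])[::-1]); return np.vstack(P)
def fit2(XY,v0,model,off=None):
    tr=cKDTree(model); T=np.roll(model,-3,0)-np.roll(model,3,0); N=np.c_[T[:,1],-T[:,0]]; N/=np.linalg.norm(N,axis=1)[:,None]+1e-12
    def f(v):
        p=(XY-v[:2])@rot2(v[2]); i=tr.query(p)[1]; return np.sum((p-model[i])*N[i],1)-v[3]
    r=least_squares(f,v0,loss='soft_l1',f_scale=.0007); return r.x,np.sqrt(np.mean(f(r.x)**2))
E
python3 - <<'E'
from h import *
import pickle
C=cam('wrist'); g=cv2.cvtColor(cv2.imread('pics/w2.png'),cv2.COLOR_BGR2GRAY)
m=np.zeros_like(g); m[30:260,175:300]=(g[30:260,175:300]>90)
m=cv2.morphologyEx(m,cv2.MORPH_OPEN,np.ones((3,3)))
q=contour(m)
W=unproj(C,q,.038)[:,:2]
for r in [.022,.024,.026,.028,.030,.032,.034,.036]:
    v,e=fit2(W,[.554,.086,-.685,0],kidney(r)); print(r,np.round(v,4),round(e,5))
E
```

```text
0.022 [ 0.5492  0.0845 -0.7194  0.0033] 0.00481
0.024 [ 0.5502  0.0851 -0.7035  0.0027] 0.0043
0.026 [ 0.551   0.0856 -0.6927  0.0022] 0.00376
0.028 [ 0.5513  0.0859 -0.6871  0.0018] 0.00317
0.03 [ 0.5515  0.0861 -0.6834  0.0014] 0.00254
0.032 [ 0.5516  0.0863 -0.68    0.0009] 0.00186
0.034 [ 5.516e-01  8.660e-02 -6.771e-01  5.000e-04] 0.00116
0.036 [ 0.5514  0.0869 -0.6751 -0.    ] 0.00056
```

Run:
```python
from h import *
C=cam('wrist'); g=cv2.cvtColor(cv2.imread('pics/w2.png'),cv2.COLOR_BGR2GRAY)
m=np.zeros_like(g); m[30:260,175:300]=(g[30:260,175:300]>90)
m=cv2.morphologyEx(m,cv2.MORPH_OPEN,np.ones((3,3)))
for r in [.0355,.036,.0365,.037,.038,.04]:
  for z in [.035,.038,.041]:
    W=unproj(C,contour(m),z)[:,:2]
    v,e=fit2(W,[.554,.086,-.685,0],kidney(r)); print(r,z,np.round(v,4),round(e,5))
# top image, r=.0365
C=cam('top'); g=cv2.cvtColor(cv2.imread('pics/t1.png'),cv2.COLOR_BGR2GRAY)
for bb,s in [((208,163,271,223),(.5514,.0869,-.675,0)),((377,212,447,261),(.4622,-.3032,.4088,0)),((290,222,364,268),(.437,-.1008,.304,0)),((124,214,190,266),(.4445,.3138,.4785,0))]:
  m=np.zeros_like(g); l,t,r,b=bb; sl=(slice(t-5,b+6),slice(l-5,r+6)); m[sl]=g[sl]>90
  for z in ([.035,.038,.041] if l>130 else [.01]):
    W=unproj(C,contour(m),z)[:,:2]; v,e=fit2(W,s,kidney(.0365)); print(bb,z,np.round(v,4),round(e,5))
```

```text
0.0355 0.035 [ 0.5511  0.0868 -0.6751  0.0007] 0.00056
0.0355 0.038 [ 5.515e-01  8.680e-02 -6.754e-01  1.000e-04] 0.00067
0.0355 0.041 [ 5.518e-01  8.680e-02 -6.759e-01 -4.000e-04] 0.00085
0.036 0.035 [ 5.510e-01  8.690e-02 -6.749e-01  5.000e-04] 0.00048
0.036 0.038 [ 0.5514  0.0869 -0.6751 -0.    ] 0.00056
0.036 0.041 [ 5.518e-01  8.680e-02 -6.754e-01 -5.000e-04] 0.00072
0.0365 0.035 [ 5.510e-01  8.700e-02 -6.747e-01  4.000e-04] 0.00048
0.0365 0.038 [ 5.514e-01  8.700e-02 -6.749e-01 -1.000e-04] 0.0005
0.0365 0.041 [ 5.518e-01  8.690e-02 -6.750e-01 -6.000e-04] 0.00064
0.037 0.035 [ 5.509e-01  8.710e-02 -6.745e-01  3.000e-04] 0.00056
0.037 0.038 [ 5.513e-01  8.700e-02 -6.747e-01 -2.000e-04] 0.00053
0.037 0.041 [ 0.5517  0.087  -0.6748 -0.0008] 0.00062
0.038 0.035 [ 5.508e-01  8.720e-02 -6.743e-01  1.000e-04] 0.00089
0.038 0.038 [ 5.512e-01  8.720e-02 -6.744e-01 -4.000e-04] 0.0008
0.038 0.041 [ 0.5516  0.0871 -0.6746 -0.001 ] 0.00078
0.04 0.035 [ 5.505e-01  8.750e-02 -6.737e-01 -4.000e-04] 0.00175
0.04 0.038 [ 0.5509  0.0875 -0.6738 -0.0009] 0.00163
0.04 0.041 [ 0.5513  0.0874 -0.6739 -0.0014] 0.00153
(208, 163, 271, 223) 0.035 [ 0.5557  0.0866 -0.6758  0.002 ] 0.00089
(208, 163, 271, 223) 0.038 [ 0.5551  0.0864 -0.676   0.0018] 0.0009
(208, 163, 271, 223) 0.041 [ 0.5545  0.0861 -0.6763  0.0017] 0.00091
(377, 212, 447, 261) 0.035 [ 0.4626 -0.3061  0.4118  0.002 ] 0.00079
(377, 212, 447, 261) 0.038 [ 0.4622 -0.3052  0.4117  0.0018] 0.00077
(377, 212, 447, 261) 0.041 [ 0.4619 -0.3043  0.4116  0.0017] 0.00076
(290, 222, 364, 268) 0.035 [ 0.4379 -0.1011  0.3041  0.0019] 0.00081
(290, 222, 364, 268) 0.038 [ 0.4377 -0.1008  0.3042  0.0018] 0.00081
(290, 222, 364, 268) 0.041 [ 0.4374 -0.1005  0.3043  0.0016] 0.00082
(124, 214, 190, 266) 0.01 [0.4438 0.3142 0.4783 0.0023] 0.00081
```

Call:
send_rows(series=[0.005,0.025,-0.02,0.005,1,0.004,0.024,-0.02,0,1,0,0,-0.03,0,1])

```text
time_s: 2.95
position: [0.5532, 0.0876, 0.0955]
tcp_rot: [-1.566, -0.003, -0.675]
contact_force: [-0.2, -0.0, -0.0]
gripper_width: 0.0852
```

Call:
send_rows(series=[-0.001,0,-0.03,0,1,0,0,-0.025,0,1,0,0,-0.015,0,1,0,0,-0.006,0,1,0,0,0,0,1])

```text
time_s: 3.45
position: [0.5505, 0.0839, 0.0177]
tcp_rot: [-1.571, -0.0, -0.679]
contact_force: [0.2, 0.8, -0.6]
gripper_width: 0.0854
```

Run:
```python
from h import *
s=ctrl.read_state(); print(s['position'],s['contact_force'])
snap('wrist','w3')
```

```text
[0.55045511 0.08385275 0.0177003 ] [ 0.19475641  0.76736521 -0.55070788]
```

View pics/w3.png

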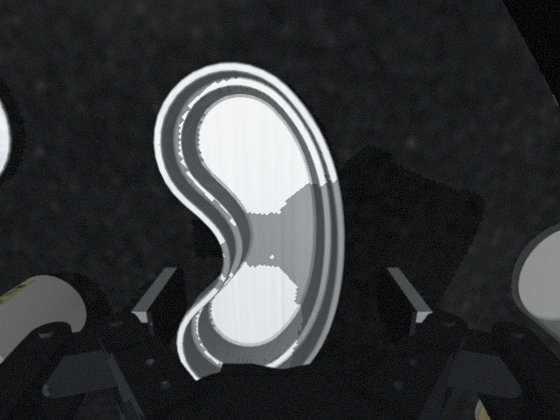

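Run:
```python
from h import *
s=ctrl.read_state();C=cam('wrist');p=s['position'];R=Ro.from_euler('xyz',s['tcp_rot']).as_matrix()
for h in [0,.013,.0187,.03]:
  for x in [-.0425,0,.0425]:
    P=p+R[:,0]*x-R[:,1]*h; print(h,x,np.round(proj(C,[P])[0]),np.round(P,3))
g=cv2.cvtColor(cv2.imread('pics/w3.png'),cv2.COLOR_BGR2GRAY)
q=contour(cv2.morphologyEx((g*(np.add.outer(np.arange(420)*1,np.zeros(560))<260)>90).astype(np.uint8)[:, :],cv2.MORPH_OPEN,np.ones((3,3))))
q=q[(q[:,0]>140)&(q[:,0]<350)&(q[:,1]<255)]
for z in [.035,.038]:
    W=unproj(C,q,z)[:,:2]; v,e=fit2(W,[.551,.087,-.675,0],kidney(.0365)); print(z,np.round(v,4),e)
print(np.round(proj(C,[[v[0],v[1],.038]])))
```

```text
0 -0.0425 [207. 250.] [0.518 0.111 0.018]
0 0 [283. 251.] [0.551 0.084 0.018]
0 0.0425 [358. 250.] [0.584 0.058 0.018]
0.013 -0.0425 [201. 260.] [0.518 0.111 0.031]
0.013 0 [283. 260.] [0.551 0.084 0.031]
0.013 0.0425 [364. 260.] [0.584 0.058 0.031]
0.0187 -0.0425 [199. 265.] [0.518 0.111 0.037]
0.0187 0 [283. 265.] [0.551 0.084 0.037]
0.0187 0.0425 [367. 264.] [0.584 0.058 0.037]
0.03 -0.0425 [193. 275.] [0.518 0.111 0.048]
0.03 0 [283. 275.] [0.551 0.084 0.048]
0.03 0.0425 [373. 275.] [0.584 0.058 0.048]
0.035 [ 0.5549  0.0876 -0.7104 -0.0054] 0.005503403522074249
0.038 [ 0.555   0.0876 -0.7176 -0.006 ] 0.005397173751942521
[[285. 256.]]
```

Call:
send_rows(series=[0.001,0.003,0.002,0.004,1,0,0,0,0,0.5,0,0,0,0,0.4,0,0,0,0,0.4,0,0,0,0,0.4], squeeze=40)

```text
time_s: 4.0
position: [0.5514, 0.0876, 0.0197]
tcp_rot: [-1.571, -0.0, -0.674]
contact_force: [-0.2, 0.2, -0.5]
gripper_width: 0.034
```

Call:
send_rows(series=[0,0,0,0,0.3,0,0,0,0,0.3,0,0,0,0,0.3])

```text
time_s: 4.3
position: [0.5513, 0.0876, 0.0195]
tcp_rot: [-1.571, 0.0, -0.674]
contact_force: [0.0, -0.0, -0.1]
gripper_width: 0.0258
```

Run:
```python
from h import *
s=ctrl.read_state(); print(s['position'],s['contact_force'])
snap('wrist','w4')
```

```text
[0.551308   0.08764043 0.01947754] [ 0.0452851  -0.03659295 -0.0813874 ]
```

View pics/w4.png

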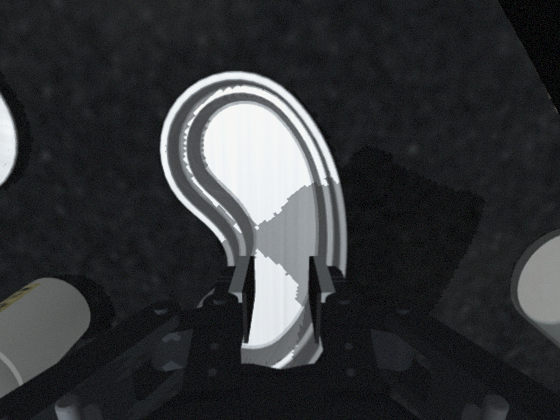

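The opening went to 26 mm, well past the 60 mm waist, so the fingers don't appear to be on the dish. Checking from the other cameras.

Run:
```python
from h import *
a=snap('scene','s2'); 
im=cv2.imread('pics/s2.png'); cv2.imwrite('pics/s2c.png',cv2.resize(im[120:320,200:460],None,fx=3,fy=3,interpolation=cv2.INTER_CUBIC))
snap('top','t2')
im=cv2.imread('pics/t2.png'); cv2.imwrite('pics/t2c.png',cv2.resize(im[110:310,130:390],None,fx=3,fy=3,interpolation=cv2.INTER_CUBIC))
```

```text
(no output)
```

View pics/s2c.png

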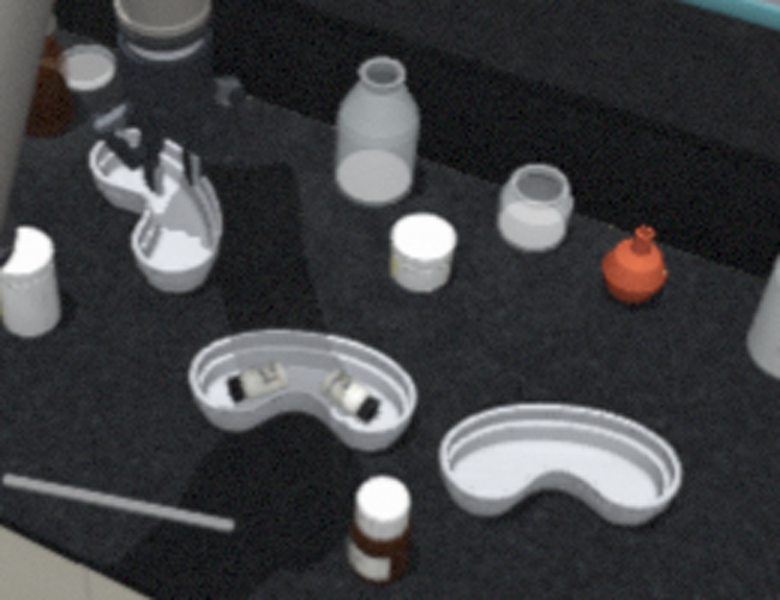

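View pics/t2c.png

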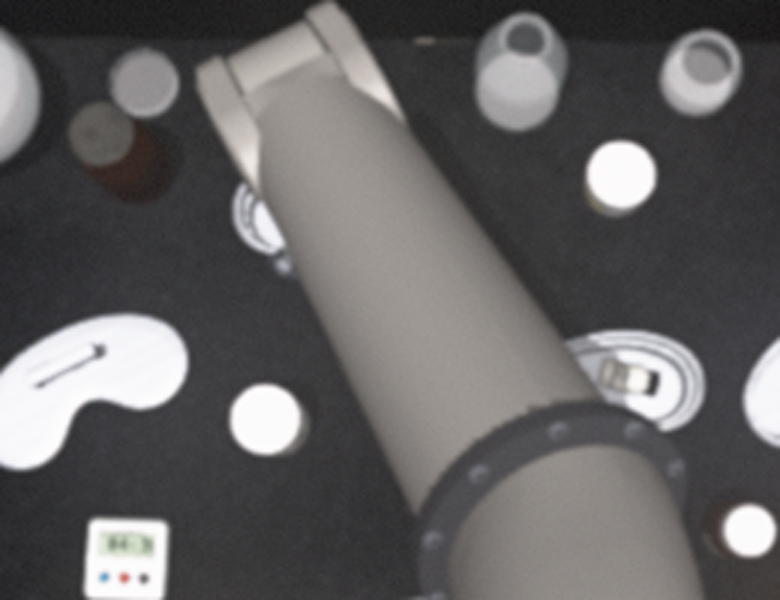

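Run:
```python
import cv2,numpy as np
im=cv2.imread('pics/w4.png'); c=im[200:390,180:390]; c=np.clip(c.astype(float)*1.6,0,255).astype(np.uint8)
im2=cv2.imread('pics/s2.png'); d=im2[155:225,220:300]
cv2.imwrite('pics/w4z.png',np.hstack([cv2.resize(c,(400,362),interpolation=cv2.INTER_CUBIC),cv2.resize(np.clip(d.astype(float)*1.3,0,255).astype(np.uint8),(400,362),interpolation=cv2.INTER_CUBIC)]))
```

```text
(no output)
```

View pics/w4z.png

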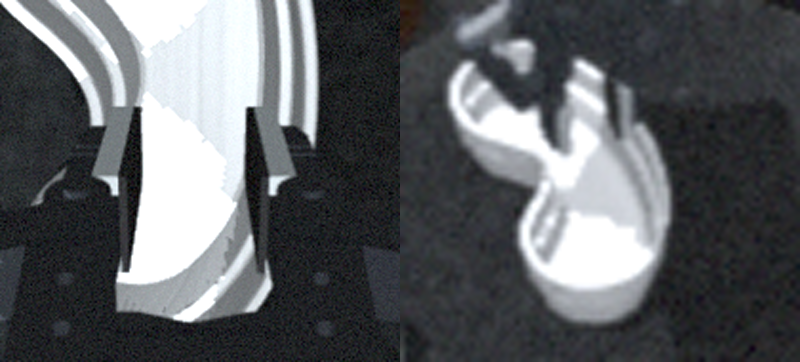

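Run:
```python
from h import *
s=ctrl.read_state();p=s['position'];R=Ro.from_euler('xyz',s['tcp_rot']).as_matrix()
C=cam('scene');W=cam('wrist')
print(R.round(3),s['gripper_width'])
for h in [0,.01,.02,.03,.04]:
  print(h,[proj(C,[p+R[:,0]*x-R[:,1]*h])[0].round(1).tolist() for x in(-.0129,.0129)],[proj(W,[p+R[:,0]*x+R[:,2]*z-R[:,1]*h])[0].round(1).tolist() for x in(-.0129,.0129) for z in (-.011,.011)])
```

```text
[[ 0.781  0.     0.624]
 [-0.624 -0.     0.781]
 [ 0.    -1.    -0.   ]] 0.02562659424721963
0 [[254.1, 189.4], [263.1, 186.6]] [[259.9, 268.5], [259.1, 231.9], [305.3, 268.5], [306.1, 231.9]]
0.01 [[254.0, 186.9], [262.9, 184.1]] [[258.7, 276.6], [257.8, 238.2], [306.5, 276.5], [307.5, 238.2]]
0.02 [[253.8, 184.3], [262.8, 181.5]] [[257.4, 285.5], [256.4, 245.3], [308.0, 285.5], [309.0, 245.3]]
0.03 [[253.6, 181.7], [262.7, 178.9]] [[256.0, 295.5], [254.8, 253.2], [309.6, 295.5], [310.8, 253.2]]
0.04 [[253.4, 179.1], [262.6, 176.2]] [[254.3, 306.8], [253.0, 262.3], [311.4, 306.8], [312.8, 262.2]]
```

The fingers closed above the rim without touching it. In the pictures their ends stand about 30 mm or more behind the reported TCP at this opening. I'll open, go lower, and compare again.

Call:
send_rows(series=[0,0,0,0,1,0,0,0,0,1,0,0,0,0,1,0,0,0,0,1,0,0,0,0,1])

```text
time_s: 4.95
position: [0.5514, 0.0877, 0.0196]
tcp_rot: [-1.571, -0.0, -0.674]
contact_force: [-0.1, -0.4, -0.3]
gripper_width: 0.0853
```

Call:
send_rows(series=[0,0,0,0,1,0,0,-0.01,0,1,0,0,-0.01,0,1,0,0,0,0,1])

```text
time_s: 5.35
position: [0.5496, 0.0872, -0.0025]
tcp_rot: [-1.574, 0.003, -0.674]
contact_force: [-0.3, -1.1, -0.5]
gripper_width: 0.0853
```

Run:
```python
from h import *
s=ctrl.read_state();p=s['position']; print(p,s['contact_force'],s['gripper_width'])
snap('wrist','w5'); im=cv2.imread('pics/w5.png'); C=cam('wrist')
P=kidney(.0365)@rot2(-.675).T+[.5514,.087]; uv=proj(C,np.c_[P,np.full(len(P),.039)])
cv2.polylines(im,[np.round(uv*8).astype(np.int32)],True,(0,0,255),1,cv2.LINE_AA,3)
cv2.imwrite('pics/w5o.png',np.clip(im.astype(float)*1.5,0,255).astype(np.uint8))
```

```text
[ 0.54955445  0.08718307 -0.00253118] [-0.32441737 -1.13223822 -0.51606668] 0.08527807197442841
```

View pics/w5o.png

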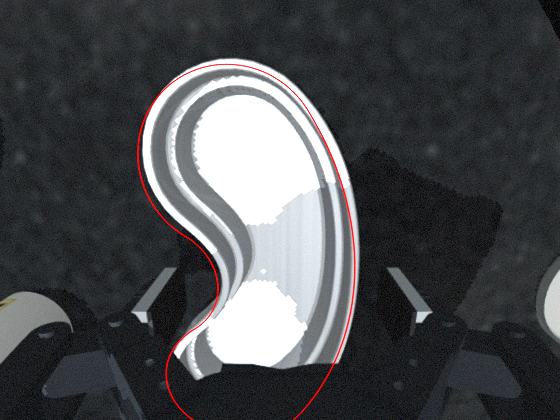

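Call:
send_rows(series=[0,0,-0.005,0,1,0,0,-0.005,0,1,0,0,0,0,1])

```text
time_s: 5.7
position: [0.5508, 0.0875, -0.0112]
tcp_rot: [-1.572, 0.001, -0.674]
contact_force: [0.0, 0.4, 0.3]
gripper_width: 0.0854
```

Call:
send_rows(series=[0,0,0,0,0.85,0,0,0,0,0.75,0,0,0,0,0.7,0,0,0,0,0.65,0,0,0,0,0.6], squeeze=25)

```text
time_s: 6.2
position: [0.5523, 0.0875, -0.0099]
tcp_rot: [-1.57, -0.001, -0.674]
contact_force: [2.1, -1.3, 2.6]
gripper_width: 0.0627
```

Run:
```python
from h import *
s=ctrl.read_state();p=s['position']; print(p,s['contact_force'],s['gripper_width'])
snap('wrist','w6'); im=cv2.imread('pics/w6.png')
cv2.imwrite('pics/w6o.png',np.clip(im.astype(float)*1.5,0,255).astype(np.uint8))
```

```text
[ 0.55229593  0.08754324 -0.00994351] [ 2.1196955  -1.27557337  2.61415658] 0.06273159620292527
```

View pics/w6o.png

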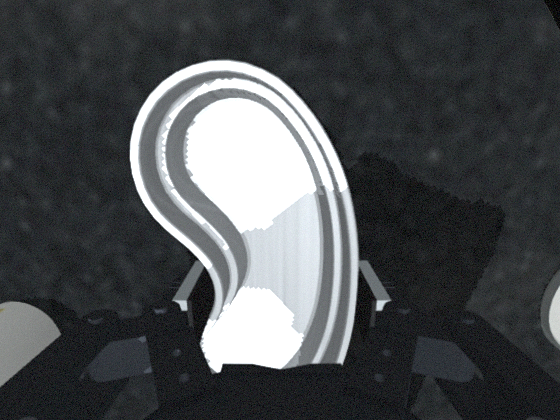

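Call:
send_rows(series=[0,0,0,0,0.5,0,0,0,0,0.5,0,0,0,0,0.5], squeeze=40)

```text
time_s: 6.55
position: [0.5523, 0.0875, -0.01]
tcp_rot: [-1.57, -0.001, -0.674]
contact_force: [2.6, -1.7, 5.1]
gripper_width: 0.0626
```

Call:
send_rows(series=[0,0,0.005,0,0.5,0,0,0.005,0,0.5,0,0,0.005,0,0.5])

```text
time_s: 6.85
position: [0.5499, 0.0878, 0.0041]
tcp_rot: [-1.572, 0.002, -0.674]
contact_force: [0.2, 0.2, -2.4]
gripper_width: 0.0624
```

Run:
```python
from h import *
s=ctrl.read_state();p=s['position']; print(p,s['contact_force'],s['torque'],s['gripper_width'])
snap('wrist','w7'); im=cv2.imread('pics/w7.png')
cv2.imwrite('pics/w7o.png',np.clip(im.astype(float)*1.5,0,255).astype(np.uint8))
snap('scene','s7')
im2=cv2.imread('pics/s7.png'); d=im2[145:235,210:320]; cv2.imwrite('pics/s7z.png',cv2.resize(d,None,fx=6,fy=6,interpolation=cv2.INTER_CUBIC))
```

```text
[0.54989592 0.08780207 0.00412578] [ 0.19852511  0.16123727 -2.43069204] [-0.03059421 -0.02285286  0.00597191] 0.06242150646524454
```

View pics/w7o.png

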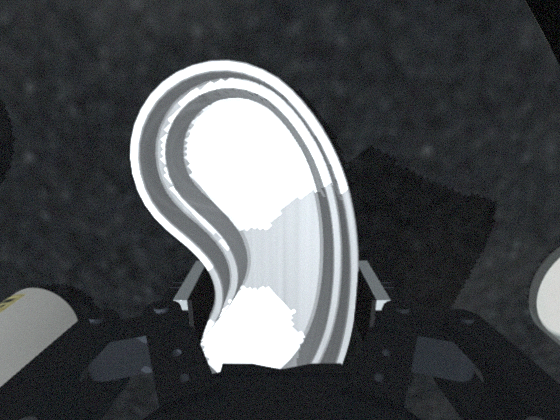

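View pics/s7z.png

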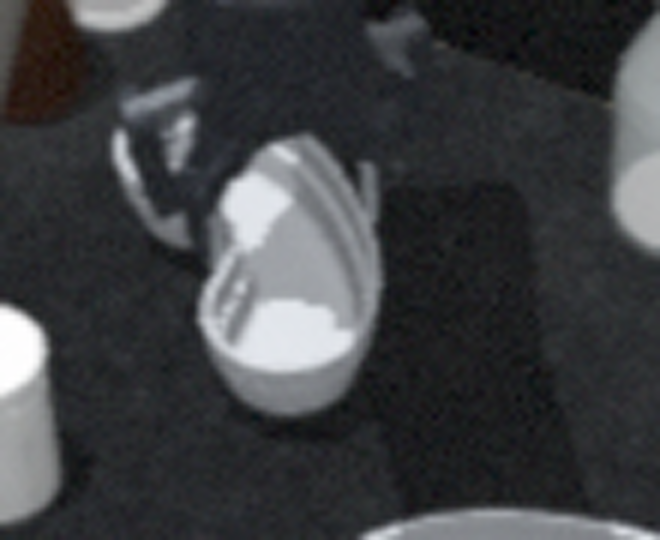

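The dish is held level: it weighs about 2.4 N and the opening is 62 mm. Next I'll lift it and carry it beside the right-hand dish.

Call:
send_rows(series=[0,0,0.02,0,0.5,0,0,0.03,0,0.5,0,0,0.04,0,0.5,0,0,0.03,0,0.5,0,0,0.02,0,0.5])

```text
time_s: 7.45
position: [0.5521, 0.0881, 0.1469]
tcp_rot: [-1.569, -0.002, -0.674]
contact_force: [0.3, -0.4, -0.9]
gripper_width: 0.0624
```

Call:
send_rows(series=[0,-0.02,0,0.05,0.5,0,-0.04,0,0.1,0.5,0,-0.04,0,0.1,0.5,0,-0.04,0,0.1,0.5,0,-0.04,0,0.1,0.5])

```text
time_s: 7.95
position: [0.5507, -0.0937, 0.1443]
tcp_rot: [-1.571, 0.001, -0.219]
contact_force: [0.6, 0.4, -1.4]
gripper_width: 0.0625
```

Call:
send_rows(series=[0,-0.04,0,0.12,0.5,0.005,-0.04,0,0.12,0.5,0.01,-0.04,0,0.12,0.5,0.01,-0.04,0,0.12,0.5,0.005,-0.04,0,0.12,0.5])

```text
time_s: 8.45
position: [0.5816, -0.2935, 0.1441]
tcp_rot: [-1.57, -0.0, 0.381]
contact_force: [0.3, -0.3, -2.1]
gripper_width: 0.0627
```

Call:
send_rows(series=[0,-0.006,-0.02,0.035,0.5,0,0,0,0,0.5,0,0,0,0,0.5])

```text
time_s: 8.75
position: [0.5808, -0.2966, 0.1238]
tcp_rot: [-1.568, 0.001, 0.411]
contact_force: [-0.3, 0.0, -0.9]
gripper_width: 0.0625
```

Run:
```python
from h import *
s=ctrl.read_state();p=s['position']; print(s['time_s'],p,s['tcp_rot'],s['contact_force'],s['gripper_width'])
snap('wrist','w8'); im=cv2.imread('pics/w8.png')
cv2.imwrite('pics/w8o.png',np.clip(im.astype(float)*1.5,0,255).astype(np.uint8))
```

```text
8.75 [ 0.58083014 -0.29660476  0.12382361] [-1.56790225e+00  5.09872342e-04  4.11282011e-01] [-0.29137892  0.03851359 -0.91465007] 0.06254535592456055
```

View pics/w8o.png

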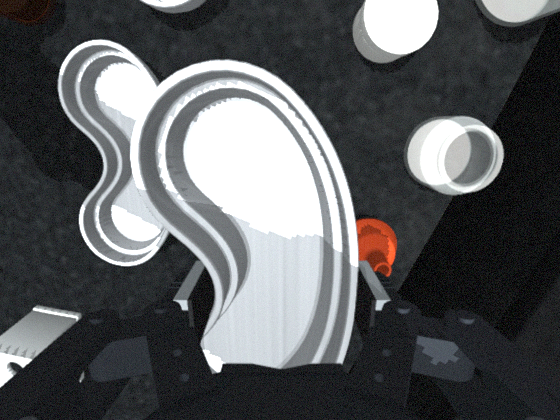

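Call:
send_rows(series=[0.018,0.008,0,0,0.5,0.018,0.008,0,0,0.5,0,0,0,0,0.5,0,0,0,0,0.5])

```text
time_s: 9.2
position: [0.6182, -0.2802, 0.1255]
tcp_rot: [-1.571, -0.001, 0.414]
contact_force: [0.1, -0.2, -2.6]
gripper_width: 0.0627
```

```bash
cat >> h.py <<'E'
KM=kidney(.0365)
def edgefit(C,gray,v0,z,skip=None,halfw=10,usey=None):
    """refine pose by radial search of outermost dark->bright edge along model normals in image"""
    v=np.array(v0,float)
    for it in range(4):
        T=np.roll(KM,-3,0)-np.roll(KM,3,0); N=np.c_[T[:,1],-T[:,0]]; N/=np.linalg.norm(N,axis=1)[:,None]+1e-12
        idx=np.arange(0,len(KM),4); hw=[.012,.008,.005,.004][it]
        offs=np.linspace(hw,-hw,81); XY=[];I=[]
        for i in idx:
            L=KM[i]+N[i]*offs[:,None]; Wd=L@rot2(v[2]).T+v[:2]
            uv=proj(C,np.c_[Wd,np.full(len(Wd),z)]).astype(np.float32)
            if (uv.min()<2) or uv[:,0].max()>557 or uv[:,1].max()>417: continue
            if skip is not None and skip(uv.mean(0)): continue
            pr=cv2.remap(gray,uv[:,0].reshape(1,-1),uv[:,1].reshape(1,-1),cv2.INTER_LINEAR)[0].astype(float)
            if pr[:8].mean()>60: continue
            k=np.where(pr>65)[0]
            if len(k)==0 or k[0]==0: continue
            k=k[0]; t=(65-pr[k-1])/(pr[k]-pr[k-1]+1e-9); o=offs[k-1]+(offs[k]-offs[k-1])*t
            XY.append(o); I.append(i)
        XY=np.array(XY); I=np.array(I)
        if len(I)<15: print('few',len(I)); return v,None,0
        P=(KM[I]+N[I]*XY[:,None])@rot2(v[2]).T+v[:2]
        v4,e=fit2(P,[*v[:3],0],KM); v=v4[:3]
    return v,(e,v4[3]),len(I)
def draw(im,C,v,z,col=(0,0,255)):
    P=KM@rot2(v[2]).T+v[:2]; uv=proj(C,np.c_[P,np.full(len(P),z)])
    cv2.polylines(im,[np.round(uv*8).astype(np.int32)],True,col,1,cv2.LINE_AA,3)
E
python3 - <<'E'
from h import *
s=ctrl.read_state();p=s['position']; print(s['time_s'],p,s['tcp_rot'])
C=cam('wrist'); im=snap('wrist','w9'); g=cv2.cvtColor(im,cv2.COLOR_RGB2GRAY); im=cv2.imread('pics/w9.png')
y=s['tcp_rot'][2]; zh=p[2]+.010
lim=lambda uv: uv[1]>255 
h,e,n=edgefit(C,g,[p[0],p[1],y],zh+.039,lim); print('held',h.round(4),e,n)
loc=(h[:2]-p[:2])@rot2(y); print('held local off',loc.round(4),h[2]-y)
b,e,n=edgefit(C,g,[.4605,-.305,.4117],.039); print('base',b.round(4),e,n)
draw(im,C,h,zh+.039); draw(im,C,b,.039,(0,255,0))
cv2.imwrite('pics/w9o.png',im)
E
```

```text
9.2 [ 0.61818357 -0.2802239   0.12554414] [-1.57118605e+00 -8.45050809e-04  4.14205537e-01]
held [ 0.6193 -0.2776  0.4226] (np.float64(0.00047408622808802967), np.float64(-7.133527118707004e-05)) 49
held local off [0.0021 0.0019] 0.008440202990927237
base [ 0.4616 -0.3037  0.4107] (np.float64(0.0006037334873038906), np.float64(0.00032461545331722127)) 119
```

View pics/w9o.png

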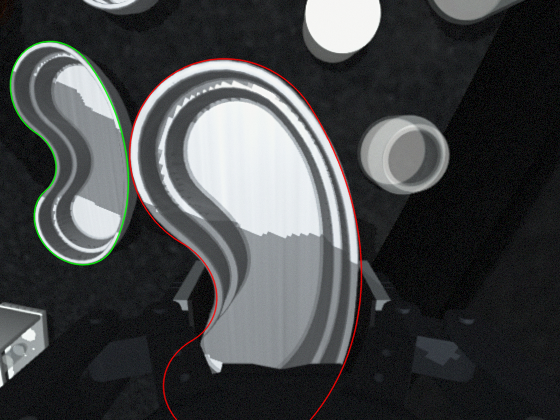

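Both outlines fit to about 0.5 mm. The base dish lies (-0.158, -0.026) m from the held one, with a turn of -0.012 rad.

Call:
send_rows(series=[-0.02,-0.004,0,-0.004,0.5,-0.04,-0.006,0,-0.004,0.5,-0.04,-0.006,0,-0.004,0.5,-0.04,-0.006,0,0,0.5,-0.018,-0.004,0,0,0.5])

```text
time_s: 9.75
position: [0.4538, -0.3098, 0.1244]
tcp_rot: [-1.57, 0.005, 0.395]
contact_force: [0.2, -0.7, -1.8]
gripper_width: 0.0625
```

Call:
send_rows(series=[0,0,0,0,0.5,0,0,-0.03,0,0.5,0,0,-0.03,0,0.5,0,0,-0.02,0,0.5,0,0,0,0,0.5])

```text
time_s: 10.25
position: [0.4578, -0.3068, 0.0422]
tcp_rot: [-1.566, 0.002, 0.4]
contact_force: [-0.8, 0.1, -1.8]
gripper_width: 0.0624
```

Call:
send_rows(series=[0,0,0,0,0.5,0,0,0,0,0.5])

```text
time_s: 10.45
position: [0.4611, -0.3088, 0.0461]
tcp_rot: [-1.573, -0.002, 0.399]
contact_force: [0.2, 0.1, -1.0]
gripper_width: 0.0624
```

Run:
```python
from h import *
s=ctrl.read_state();p=s['position']; y=s['tcp_rot'][2]; print(s['time_s'],p,s['tcp_rot'],s['contact_force'])
print('held est',(p[:2]+rot2(y)@[.0021,.0019]).round(4),y+.0084,'base .4616 -.3037 .4107')
snap('wrist','w10')
snap('scene','s10')
im2=cv2.imread('pics/s10.png'); d=im2[220:320,320:450]; cv2.imwrite('pics/s10z.png',cv2.resize(d,None,fx=6,fy=6,interpolation=cv2.INTER_CUBIC))
```

```text
10.45 [ 0.46110362 -0.30881287  0.04614466] [-1.57333193 -0.00211387  0.39939098] [ 0.1525015   0.10270246 -1.00322116]
held est [ 0.4623 -0.3062] 0.4077909765647863 base .4616 -.3037 .4107
```

View pics/s10z.png

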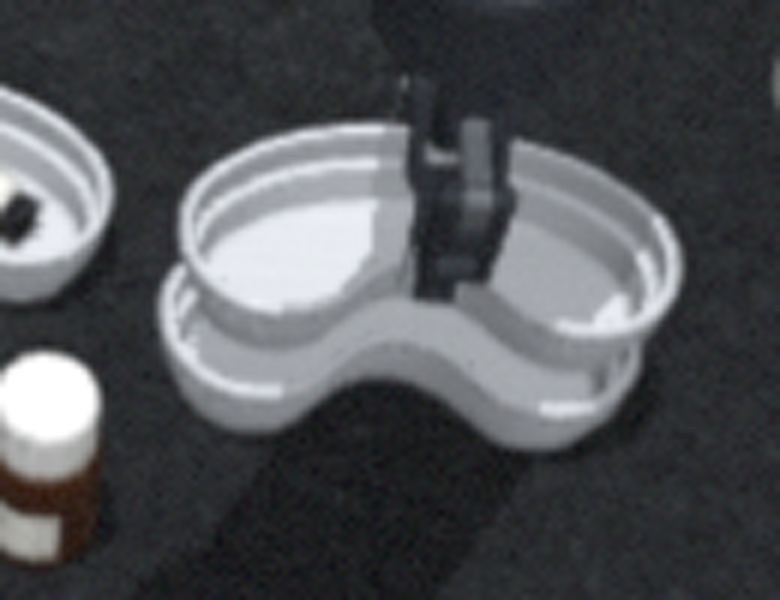

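View pics/w10.png

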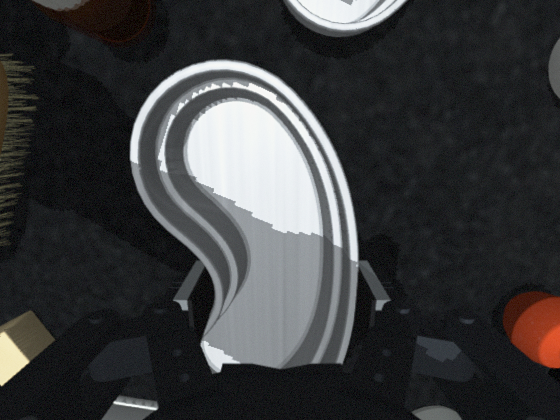

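Call:
send_rows(series=[-0.001,0.002,-0.004,0.003,0.5,0,0,-0.004,0,0.5,0,0,0,0,0.5,0,0,0,0,0.5,0,0,0,0,0.5])

```text
time_s: 11.05
position: [0.4584, -0.3064, 0.0365]
tcp_rot: [-1.571, -0.0, 0.402]
contact_force: [0.2, -0.0, -2.2]
gripper_width: 0.0625
```

Run:
```python
from h import *
s=ctrl.read_state();p=s['position']; y=s['tcp_rot'][2]; print(s['time_s'],p,s['tcp_rot'],s['contact_force'])
print('held est',(p[:2]+rot2(y)@[.0021,.0019]).round(4),y+.0084,'base .4616 -.3037 .4107')
im=snap('scene','s11'); C=cam('scene'); g=cv2.cvtColor(im,cv2.COLOR_RGB2GRAY)
im2=cv2.imread('pics/s11.png'); 
zz=p[2]+.010
up=np.r_[p[:2]+rot2(y)@[.0021,.0019],y+.0084]
for v,z,c in [(up,zz+.039,(0,0,255)),((.4616,-.3037,.4107),.039,(0,255,0))]: draw(im2,C,v,z,c)
d=im2[220:320,320:450]; cv2.imwrite('pics/s11z.png',cv2.resize(d,None,fx=6,fy=6,interpolation=cv2.INTER_CUBIC))
```

```text
11.05 [ 0.45843148 -0.30639627  0.03654999] [-1.57081834e+00 -1.49230263e-04  4.02064335e-01] [ 2.15369139e-01 -9.64562953e-04 -2.23482719e+00]
held est [ 0.4596 -0.3038] 0.41046433537818944 base .4616 -.3037 .4107
```

View pics/s11z.png

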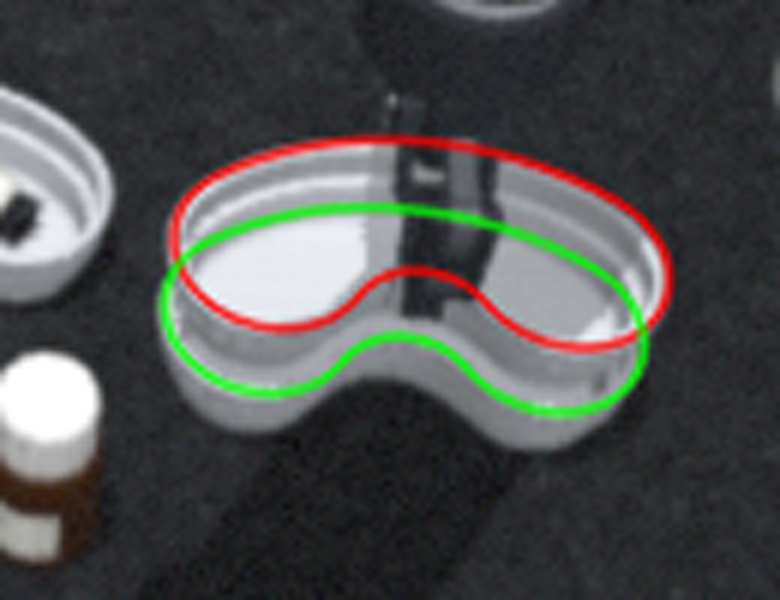

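Call:
send_rows(series=[0.002,0,-0.003,0,0.5,0,0,-0.003,0,0.5,0,0,-0.003,0,0.5,0,0,-0.003,0,0.5,0,0,0,0,0.5])

```text
time_s: 11.6
position: [0.4599, -0.3061, 0.0239]
tcp_rot: [-1.57, 0.001, 0.402]
contact_force: [-0.3, 0.5, -1.3]
gripper_width: 0.0623
```

Run:
```python
from h import *
s=ctrl.read_state();p=s['position']; y=s['tcp_rot'][2]; print(s['time_s'],p,s['tcp_rot'],s['contact_force'],s['torque'])
print('held est',(p[:2]+rot2(y)@[.0021,.0019]).round(4),y+.0084,'base .4616 -.3037 .4107')
```

```text
11.6 [ 0.45989295 -0.30608413  0.0238962 ] [-1.56973452e+00  5.45105132e-04  4.02077231e-01] [-0.32274124  0.49691473 -1.30874188] [-0.03511019 -0.00510624 -0.03086388]
held est [ 0.4611 -0.3035] 0.41047723119872553 base .4616 -.3037 .4107
```

Already 6 mm inside the mouth with no contact. Continuing down.

Call:
send_rows(series=[0,0,-0.003,0,0.5,0,0,-0.003,0,0.5,0,0,-0.003,0,0.5,0,0,0,0,0.5])

```text
time_s: 12.0
position: [0.46, -0.3062, 0.015]
tcp_rot: [-1.57, 0.0, 0.402]
contact_force: [0.7, -0.6, -2.2]
gripper_width: 0.0623
```

Call:
send_rows(series=[0,0,-0.002,0,0.5,0,0,-0.002,0,0.5,0,0,0,0,0.5])

```text
time_s: 12.3
position: [0.4602, -0.3063, 0.0113]
tcp_rot: [-1.57, 0.0, 0.402]
contact_force: [-0.3, 0.0, -2.0]
gripper_width: 0.0625
```

Call:
send_rows(series=[0,0,-0.001,0,0.5,0,0,-0.001,0,0.5,0,0,0,0,0.5])

```text
time_s: 12.6
position: [0.4606, -0.3065, 0.01]
tcp_rot: [-1.571, -0.0, 0.402]
contact_force: [-1.1, 0.3, 2.9]
gripper_width: 0.0622
```

Call:
send_rows(series=[0,0,-0.001,0,0.5,0,0,0,0,0.5])

```text
time_s: 12.8
position: [0.4607, -0.3065, 0.0098]
tcp_rot: [-1.571, 0.0, 0.402]
contact_force: [-3.1, 1.5, 8.5]
gripper_width: 0.0621
```

Call:
send_rows(series=[0,0,0.001,0,0.6,0,0,0,0,0.8,0,0,0,0,1,0,0,0,0,1,0,0,0,0,1])

```text
time_s: 13.3
position: [0.4604, -0.3064, 0.0094]
tcp_rot: [-1.571, -0.0, 0.402]
contact_force: [0.1, -0.4, -0.1]
gripper_width: 0.0851
```

Call:
send_rows(series=[0,0,0.01,0,1,0,0,0.03,0,1,0,0,0.04,0,1,0,0,0.03,0,1])

```text
time_s: 13.7
position: [0.4612, -0.3065, 0.1223]
tcp_rot: [-1.573, -0.002, 0.402]
contact_force: [-0.5, -0.5, -0.3]
gripper_width: 0.0855
```

Run:
```python
from h import *
s=ctrl.read_state();p=s['position']; y=s['tcp_rot'][2]; print(s['time_s'],p,s['tcp_rot'],s['contact_force'])
im=snap('scene','s12'); C=cam('scene')
im2=cv2.imread('pics/s12.png'); draw(im2,C,(.4616,-.3037,.4107),.039,(0,255,0))
W=cam('wrist'); g=cv2.cvtColor(snap('wrist','w12'),cv2.COLOR_RGB2GRAY)
v,e,n=edgefit(W,g,(.4616,-.3037,.4107),.059,lambda uv:uv[1]>255); print('upper',v.round(4),e,n)
draw(im2,C,v,.059)
d=im2[220:320,320:450]; cv2.imwrite('pics/s12z.png',cv2.resize(d,None,fx=6,fy=6,interpolation=cv2.INTER_CUBIC))
w=cv2.imread('pics/w12.png');draw(w,W,v,.059); draw(w,W,v,.039,(0,255,0)); cv2.imwrite('pics/w12o.png',w)
```

```text
13.7 [ 0.4612293  -0.30647148  0.1222753 ] [-1.57255138e+00 -1.55814275e-03  4.02462405e-01] [-0.53763003 -0.50808848 -0.26213354]
upper [ 0.4612 -0.3047  0.3885] (np.float64(0.0008919957851867938), np.float64(0.0005864346598144968)) 108
```

View pics/s12z.png

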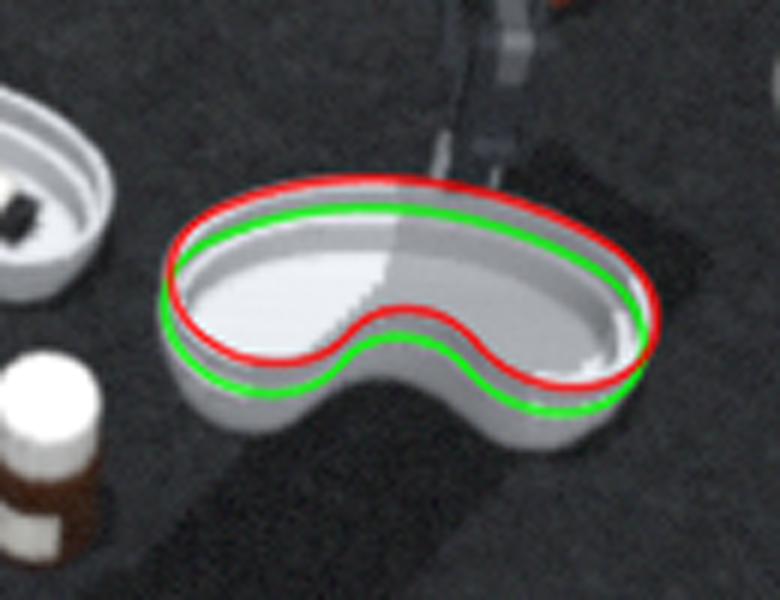

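View pics/w12o.png

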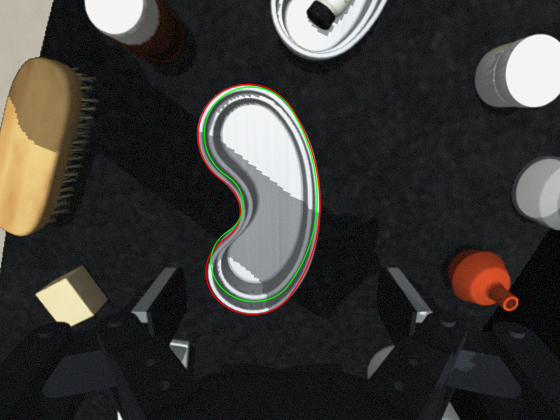

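Run:
```python
from h import *
W=cam('wrist'); g=cv2.cvtColor(cv2.imread('pics/w12.png'),cv2.COLOR_BGR2GRAY)
for z in [.056,.059,.062]:
    v,e,n=edgefit(W,g,(.4616,-.3037,.4107),z); print('upper',z,v.round(4),e,n)
C=cam('scene'); g=cv2.cvtColor(cv2.imread('pics/s12.png'),cv2.COLOR_BGR2GRAY)
im=cv2.imread('pics/s12.png')
v,e,n=edgefit(C,g,(.4616,-.3037,.4107),.059); print('scene',v.round(4),e,n)
C=cam('top'); t=snap('top','t12');g=cv2.cvtColor(t,cv2.COLOR_RGB2GRAY)
print('top c',edgefit(C,g,(.4377,-.1008,.3042),.039));
```

```text
upper 0.056 [ 0.461  -0.304   0.4031] (np.float64(0.0008350910790104723), np.float64(0.0005693580897302739)) 149
upper 0.059 [ 0.4607 -0.3032  0.404 ] (np.float64(0.0010567535841520272), np.float64(-6.857615068485247e-05)) 150
upper 0.062 [ 0.4604 -0.3024  0.4051] (np.float64(0.001294360757897244), np.float64(-0.0006340213866226067)) 150
scene [ 0.4607 -0.3035  0.3861] (np.float64(0.0006557983207263461), np.float64(0.0025481777965114176)) 49
few 0
top c (array([ 0.44208246, -0.09636396,  0.41408101]), None, 0)
```

Call:
send_rows(series=[-0.001,0.03,0.01,-0.025,1,-0.001,0.04,0.01,-0.025,1,-0.002,0.04,0,-0.025,1,-0.002,0.038,0,-0.023,1,0,0,0,0,1])

```text
time_s: 14.35
position: [0.4535, -0.1523, 0.1389]
tcp_rot: [-1.568, 0.001, 0.313]
contact_force: [0.2, 0.1, -0.5]
gripper_width: 0.0855
```

Call:
send_rows(series=[0,0,0,0,1,0,0,0,0,1])

```text
time_s: 14.55
position: [0.4538, -0.1594, 0.139]
tcp_rot: [-1.57, 0.001, 0.303]
contact_force: [0.4, -0.5, -0.1]
gripper_width: 0.0853
```

Run:
```python
from h import *
s=ctrl.read_state();p=s['position']; y=s['tcp_rot'][2]; print(s['time_s'],p,s['tcp_rot'])
W=cam('wrist'); g=cv2.cvtColor(snap('wrist','w13'),cv2.COLOR_RGB2GRAY)
for z in (.036,.039,.042):
    v,e,n=edgefit(W,g,(.4367,-.1008,.3042),z); print('c',z,v.round(4),e,n)
    if z==.039: w=cv2.imread('pics/w13.png');draw(w,W,v,z); cv2.imwrite('pics/w13o.png',w)
```

```text
14.55 [ 0.45384861 -0.1594153   0.13897814] [-1.57044755e+00  9.19049972e-04  3.02771929e-01]
c 0.036 [ 0.4365 -0.0996  0.3076] (np.float64(0.00045976829601402524), np.float64(0.0010573604580081655)) 150
c 0.039 [ 0.4365 -0.0995  0.3078] (np.float64(0.0005791512612176031), np.float64(0.0005027299996218938)) 150
c 0.042 [ 0.4365 -0.0993  0.3088] (np.float64(0.0007901043739118728), np.float64(2.6167020136678744e-05)) 147
```

View pics/w13o.png

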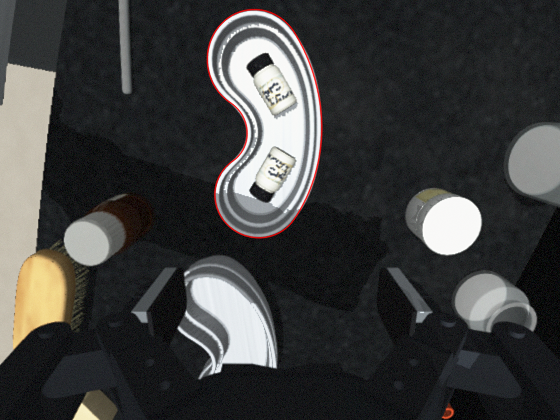

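Call:
send_rows(series=[-0.009,0.03,-0.03,0,1,-0.01,0.029,-0.03,0,1,0,0,-0.01,0,1,0,0,0,0,1,0,0,0,0,1])

```text
time_s: 15.1
position: [0.4363, -0.1008, 0.0699]
tcp_rot: [-1.571, -0.001, 0.302]
contact_force: [0.1, -0.3, 0.2]
gripper_width: 0.0854
```

Call:
send_rows(series=[0,0,0,0,1])

```text
time_s: 15.2
position: [0.4368, -0.1008, 0.0705]
tcp_rot: [-1.572, -0.002, 0.302]
contact_force: [-1.0, 0.0, 1.3]
gripper_width: 0.0854
```

Call:
send_rows(series=[-0.002,0.001,-0.03,0.003,1,0,0,-0.03,0,1,0,0,-0.015,0,1,0,0,-0.006,0,1,0,0,0,0,1])

```text
time_s: 15.7
position: [0.4338, -0.0989, -0.0114]
tcp_rot: [-1.571, -0.0, 0.306]
contact_force: [0.4, 0.2, 0.5]
gripper_width: 0.0853
```

Call:
send_rows(series=[0,0,0,0,1,0,0,0,0,1])

```text
time_s: 15.9
position: [0.4346, -0.0988, -0.0104]
tcp_rot: [-1.572, -0.002, 0.307]
contact_force: [0.1, -0.2, 0.2]
gripper_width: 0.0852
```

Run:
```python
from h import *
s=ctrl.read_state();p=s['position']; y=s['tcp_rot'][2]; print(s['time_s'],p,s['tcp_rot'],s['contact_force'])
W=cam('wrist'); g=cv2.cvtColor(snap('wrist','w14'),cv2.COLOR_RGB2GRAY)
v,e,n=edgefit(W,g,(.4365,-.0995,.3078),.039,lambda uv:uv[1]>250); print('c',v.round(4),e,n,'local',(v[:2]-p[:2])@rot2(y))
```

```text
15.9 [ 0.43458059 -0.09879571 -0.01037427] [-1.57231103 -0.00207302  0.30662722] [ 0.14957591 -0.17260746  0.23195032]
c [ 0.4381 -0.0982  0.3433] (np.float64(0.0003443346416289649), np.float64(-0.0002715627119564113)) 51 local [ 0.00348133 -0.00052433]
```

View pics/w14.png

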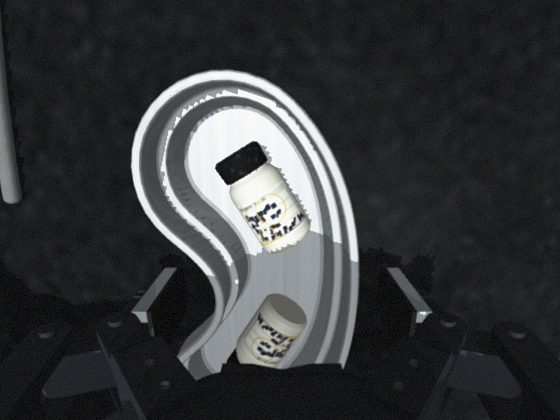

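Call:
send_rows(series=[0,0,0,0,0.85,0,0,0,0,0.75,0,0,0,0,0.7,0,0,0,0,0.65,0,0,0,0,0.6], squeeze=25)

```text
time_s: 16.45
position: [0.4345, -0.0984, -0.0107]
tcp_rot: [-1.572, -0.002, 0.306]
contact_force: [0.1, 0.3, 5.5]
gripper_width: 0.063
```

Call:
send_rows(series=[0,0,0,0,0.5,0,0,0,0,0.5,0,0,0,0,0.5], squeeze=45)

```text
time_s: 16.75
position: [0.4345, -0.0984, -0.0106]
tcp_rot: [-1.572, -0.002, 0.307]
contact_force: [-0.4, 1.0, 6.9]
gripper_width: 0.0623
```

Call:
send_rows(series=[0,0,0.004,0,0.5,0,0,0.006,0,0.5,0,0,0.01,0,0.5,0,0,0.01,0,0.5,0,0,0,0,0.5])

```text
time_s: 17.25
position: [0.4347, -0.0987, 0.0201]
tcp_rot: [-1.573, -0.003, 0.307]
contact_force: [-0.0, -0.5, -1.2]
gripper_width: 0.0624
```

Run:
```python
from h import *
s=ctrl.read_state();p=s['position']; y=s['tcp_rot'][2]; print(s['time_s'],p,s['tcp_rot'],s['contact_force'])
snap('wrist','w15');snap('scene','s15')
im2=cv2.imread('pics/s15.png'); d=im2[200:290,240:370]; d=cv2.resize(d,(560,388),interpolation=cv2.INTER_CUBIC); cv2.imwrite('pics/m15.png',np.vstack([cv2.imread('pics/w15.png')[:200],d]))
```

```text
17.25 [ 0.43472799 -0.09866349  0.02010852] [-1.57271075 -0.00273874  0.3067643 ] [-0.01247337 -0.50023484 -1.18883254]
```

View pics/m15.png

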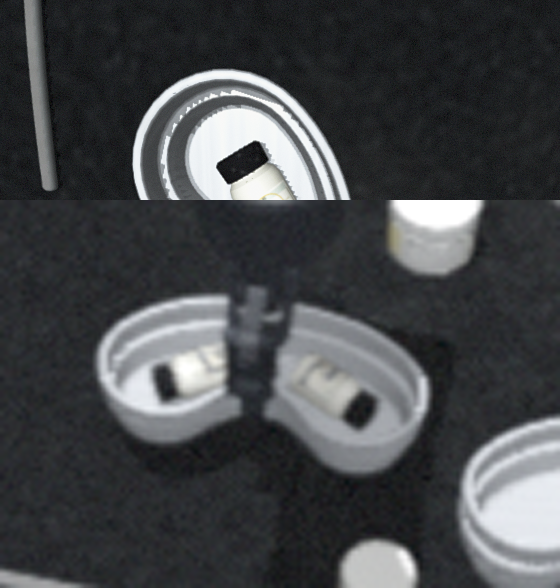

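Call:
send_rows(series=[0,0,0.01,0,0.5,0,0,0.02,0,0.5,0,0,0.03,0,0.5,0,0,0.025,0,0.5,0,0,0.015,0,0.5])

```text
time_s: 17.85
position: [0.4343, -0.0983, 0.1207]
tcp_rot: [-1.572, -0.002, 0.307]
contact_force: [1.1, -0.3, -1.8]
gripper_width: 0.0622
```

Call:
send_rows(series=[0.004,-0.004,0.005,0.005,0.5,0.01,-0.01,0.003,0.01,0.5,0.016,-0.015,0,0.01,0.5,0.02,-0.02,0,0.01,0.5,0.022,-0.022,0,0.01,0.5])

```text
time_s: 18.35
position: [0.5057, -0.1706, 0.1252]
tcp_rot: [-1.569, 0.002, 0.353]
contact_force: [1.2, 0.6, -1.4]
gripper_width: 0.0626
```

Call:
send_rows(series=[0.024,-0.024,0,0.01,0.5,0.024,-0.024,0,0.01,0.5,0.022,-0.022,0,0.01,0.5,0.018,-0.018,0,0.01,0.5,0.012,-0.012,0,0.01,0.5])

```text
time_s: 18.85
position: [0.6059, -0.2723, 0.124]
tcp_rot: [-1.569, 0.002, 0.4]
contact_force: [0.4, -0.2, -1.7]
gripper_width: 0.0624
```

Call:
send_rows(series=[0.008,-0.007,0,0,0.5,0.004,-0.003,0,0,0.5,0,0,0,0,0.5,0,0,0,0,0.5,0,0,0,0,0.5])

```text
time_s: 19.35
position: [0.617, -0.2786, 0.1267]
tcp_rot: [-1.571, 0.0, 0.403]
contact_force: [0.4, 0.1, -1.9]
gripper_width: 0.0624
```

```bash
cat > rel.py <<'E'
from h import *
import sys
n0,dz,bz,lx,ly=sys.argv[1],float(sys.argv[2]),float(sys.argv[3]),float(sys.argv[4]),float(sys.argv[5])
s=ctrl.read_state();p=s['position']; y=s['tcp_rot'][2]; print(s['time_s'],p,s['tcp_rot'],s['contact_force'])
C=cam('wrist'); g=cv2.cvtColor(snap('wrist',n0),cv2.COLOR_RGB2GRAY); im=cv2.imread(f'pics/{n0}.png')
zh=p[2]+dz
h,e,n=edgefit(C,g,[*(p[:2]+rot2(y)@[lx,ly]),y],zh,lambda uv: uv[1]>255); print('held',h.round(4),e,n)
print('held local off',((h[:2]-p[:2])@rot2(y)).round(4),h[2]-y)
b,e,n=edgefit(C,g,[.461,-.3035,.404],bz); print('base',b.round(4),e,n)
print('delta',(b-h).round(4))
draw(im,C,h,zh); draw(im,C,b,bz,(0,255,0)); cv2.imwrite(f'pics/{n0}o.png',im)
E
python3 rel.py w16 .0495 .059 .002 .001
```

```text
19.35 [ 0.61696404 -0.27857001  0.12665325] [-1.57057476e+00  3.05897484e-04  4.03098399e-01] [ 0.42600288  0.1096153  -1.8552192 ]
held [ 0.62   -0.2783  0.4144] (np.float64(0.00040398530518101586), np.float64(-0.00025548715606911427)) 45
held local off [ 0.0029 -0.001 ] 0.011319737671196928
base [ 0.4615 -0.3039  0.4062] (np.float64(0.0005424595309737086), np.float64(0.00011300356455823722)) 95
delta [-0.1585 -0.0256 -0.0082]
```

View pics/w16o.png

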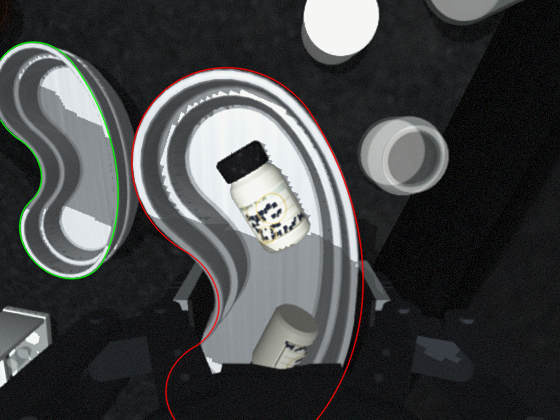

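Call:
send_rows(series=[-0.006,-0.001,0,-0.002,0.5,-0.014,-0.002,0,-0.002,0.5,-0.02,-0.003,0,-0.002,0.5,-0.025,-0.004,0,-0.002,0.5,-0.028,-0.005,0,0,0.5])

```text
time_s: 19.9
position: [0.5233, -0.294, 0.1268]
tcp_rot: [-1.571, -0.0, 0.395]
contact_force: [-0.8, -0.3, -1.8]
gripper_width: 0.0624
```

Call:
send_rows(series=[-0.025,-0.004,0,0,0.5,-0.02,-0.003,0,0,0.5,-0.014,-0.002,0,0,0.5,-0.006,-0.001,0,0,0.5,0,0,-0.01,0,0.5])

```text
time_s: 20.4
position: [0.4601, -0.3053, 0.1177]
tcp_rot: [-1.574, -0.002, 0.393]
contact_force: [0.1, 0.1, -1.9]
gripper_width: 0.0626
```

Call:
send_rows(series=[0,0,-0.015,0,0.5,0,0,-0.02,0,0.5,0,0,-0.015,0,0.5,0,0,-0.007,0,0.5,0,0,0,0,0.5])

```text
time_s: 20.9
position: [0.4589, -0.3034, 0.0579]
tcp_rot: [-1.568, 0.001, 0.395]
contact_force: [-0.0, -0.2, -1.2]
gripper_width: 0.0624
```

Call:
send_rows(series=[0,0,0,0,0.5,0,0,0,0,0.5])

```text
time_s: 21.1
position: [0.4603, -0.3046, 0.0603]
tcp_rot: [-1.572, -0.001, 0.394]
contact_force: [-0.8, -0.1, -1.6]
gripper_width: 0.0622
```

Run:
```python
from h import *
s=ctrl.read_state();p=s['position']; y=s['tcp_rot'][2]; print(s['time_s'],p,s['tcp_rot'],s['contact_force'])
up=np.r_[p[:2]+rot2(y)@[.0029,-.001],y+.0113]; print('held est',up.round(4),'base .4613 -.3037 .406')
im=snap('scene','s17'); C=cam('scene'); im2=cv2.imread('pics/s17.png')
for v,z,c in [(up,p[2]+.0495,(0,0,255)),((.4613,-.3037,.406),.059,(0,255,0))]: draw(im2,C,v,z,c)
d=im2[205:315,320:450]; cv2.imwrite('pics/s17z.png',cv2.resize(d,None,fx=5,fy=5,interpolation=cv2.INTER_CUBIC))
```

```text
21.1 [ 0.46028429 -0.304644    0.06031435] [-1.57218111e+00 -1.21398627e-03  3.94192542e-01] [-0.77024542 -0.11537933 -1.55438051]
held est [ 0.4633 -0.3045  0.4055] base .4613 -.3037 .406
```

View pics/s17z.png

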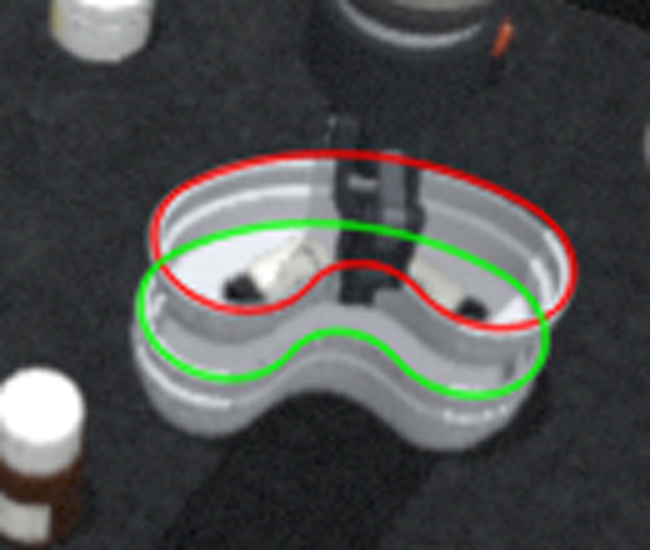

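Call:
send_rows(series=[-0.001,0.0005,-0.003,0,0.5,0,0,-0.003,0,0.5,0,0,-0.003,0,0.5,0,0,0,0,0.5,0,0,0,0,0.5])

```text
time_s: 21.65
position: [0.4583, -0.3038, 0.0504]
tcp_rot: [-1.571, 0.0, 0.394]
contact_force: [-0.6, 0.6, -1.4]
gripper_width: 0.0623
```

Call:
send_rows(series=[0,0,0,0,0.5,0,0,0,0,0.5])

```text
time_s: 21.85
position: [0.4585, -0.3039, 0.0507]
tcp_rot: [-1.571, -0.0, 0.394]
contact_force: [-0.2, 0.6, -1.7]
gripper_width: 0.0623
```

On target. Lowering.

Call:
send_rows(series=[0,0,-0.003,0,0.5,0,0,-0.003,0,0.5,0,0,-0.003,0,0.5,0,0,0,0,0.5])

```text
time_s: 22.25
position: [0.4583, -0.3037, 0.041]
tcp_rot: [-1.57, 0.0, 0.394]
contact_force: [0.4, 0.9, -3.0]
gripper_width: 0.0624
```

Call:
send_rows(series=[0,0,-0.003,0,0.5,0,0,-0.003,0,0.5,0,0,-0.002,0,0.5,0,0,0,0,0.5])

```text
time_s: 22.65
position: [0.4586, -0.3038, 0.0334]
tcp_rot: [-1.571, -0.0, 0.394]
contact_force: [1.7, -0.2, -1.8]
gripper_width: 0.0622
```

Call:
send_rows(series=[0,0,-0.002,0,0.5,0,0,-0.001,0,0.5,0,0,0,0,0.5])

```text
time_s: 22.95
position: [0.4587, -0.3039, 0.0306]
tcp_rot: [-1.571, -0.001, 0.394]
contact_force: [1.4, -0.3, -0.9]
gripper_width: 0.0625
```

Call:
send_rows(series=[0,0,-0.001,0,0.5,0,0,0,0,0.5])

```text
time_s: 23.15
position: [0.459, -0.3038, 0.0299]
tcp_rot: [-1.571, -0.001, 0.394]
contact_force: [0.3, 0.9, 0.3]
gripper_width: 0.0624
```

Call:
send_rows(series=[0,0,-0.001,0,0.5,0,0,0,0,0.5])

```text
time_s: 23.35
position: [0.4593, -0.3038, 0.0294]
tcp_rot: [-1.572, -0.001, 0.394]
contact_force: [1.0, 1.1, 5.6]
gripper_width: 0.0622
```

Call:
send_rows(series=[0,0,0,0,0.6,0,0,0,0,0.8,0,0,0,0,1,0,0,0,0,1,0,0,0,0,1])

```text
time_s: 23.85
position: [0.4579, -0.304, 0.0283]
tcp_rot: [-1.57, 0.001, 0.394]
contact_force: [0.9, -0.7, -0.4]
gripper_width: 0.0854
```

Call:
send_rows(series=[0,0,0.01,0,1,0,0,0.03,0,1,0,0,0.04,0,1,0,0,0.03,0,1,0,0,0,0,1])

```text
time_s: 24.35
position: [0.4619, -0.3054, 0.1439]
tcp_rot: [-1.579, -0.005, 0.394]
contact_force: [0.3, 1.6, 0.0]
gripper_width: 0.0854
```

Run:
```python
from h import *
s=ctrl.read_state();p=s['position']; y=s['tcp_rot'][2]; print(s['time_s'],p,s['tcp_rot'],s['contact_force'])
W=cam('wrist'); g=cv2.cvtColor(snap('wrist','w18'),cv2.COLOR_RGB2GRAY)
for z in (.076,.079,.082):
    v,e,n=edgefit(W,g,(.4613,-.3037,.406),z); print('c',z,v.round(4),e,n)
w=cv2.imread('pics/w18.png');draw(w,W,v,.079)
snap('scene','s18'); C=cam('scene'); a=cv2.imread('pics/s18.png')
d=cv2.resize(a[210:310,320:450],None,fx=4.3,fy=4.3,interpolation=cv2.INTER_CUBIC)
cv2.imwrite('pics/m18.png',np.vstack([w[60:360,],cv2.resize(d,(560,430))])[:600])
```

```text
24.35 [ 0.46185468 -0.30542472  0.14392333] [-1.57916601 -0.00525545  0.39398716] [0.29547916 1.63557995 0.02315524]
c 0.076 [ 0.4609 -0.3051  0.3773] (np.float64(0.0005544476487337662), np.float64(0.0009598982643274921)) 138
c 0.079 [ 0.4606 -0.3042  0.3779] (np.float64(0.0006736309747645677), np.float64(0.00027363511204464374)) 139
c 0.082 [ 0.4603 -0.3035  0.3779] (np.float64(0.0009225683022362469), np.float64(-0.00036874913066324284)) 140
```

View pics/m18.png

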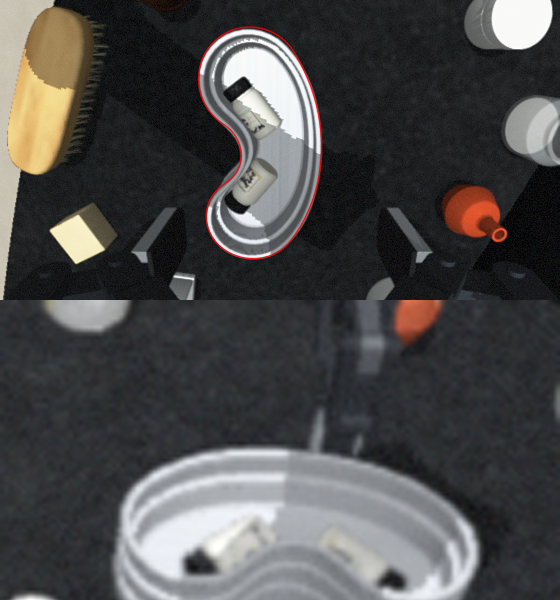

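The fit puts dish_c home, with its rim at about 80 mm and both vials inside (at (255,110) and (250,185) in the crop). On to the lid.

Call:
send_rows(series=[0,0.02,0.005,0.006,0.6,0,0.04,0.005,0.006,0.6,0,0.045,0,0.006,0.6,0,0.045,0,0.006,0.6,0,0.045,0,0.006,0.6])

```text
time_s: 24.95
position: [0.4567, -0.1057, 0.1475]
tcp_rot: [-1.569, 0.002, 0.425]
contact_force: [1.0, -0.1, -0.0]
gripper_width: 0.0514
```

Call:
send_rows(series=[0.002,0.045,0,0.006,0.6,0.002,0.045,0,0.006,0.6,0.002,0.045,0,0.006,0.6,0.002,0.045,0,0.006,0.6,0.002,0.045,0,0.006,0.6])

```text
time_s: 25.45
position: [0.4663, 0.1184, 0.1477]
tcp_rot: [-1.571, 0.002, 0.456]
contact_force: [0.3, -0.1, -0.4]
gripper_width: 0.0507
```

Call:
send_rows(series=[0,0.045,0,0.006,0.6,0,0.04,-0.005,0.006,0.6,0,0.03,-0.005,0.006,0.6,0,0.02,0,0.006,0.6,0,0.01,0,0,0.6])

```text
time_s: 25.95
position: [0.4657, 0.2639, 0.1376]
tcp_rot: [-1.569, 0.002, 0.483]
contact_force: [-0.1, 0.6, 0.7]
gripper_width: 0.051
```

Call:
send_rows(series=[0,0,0,0,0.6,0,0,0,0,0.6,0,0,0,0,0.6])

```text
time_s: 26.25
position: [0.4685, 0.2594, 0.1383]
tcp_rot: [-1.572, 0.001, 0.476]
contact_force: [-0.4, -0.2, 0.5]
gripper_width: 0.0513
```

Run:
```python
from h import *
s=ctrl.read_state();p=s['position']; y=s['tcp_rot'][2]; print(s['time_s'],p,s['tcp_rot'],s['gripper_width'])
W=cam('wrist'); g=cv2.cvtColor(snap('wrist','w19'),cv2.COLOR_RGB2GRAY)
for z in (.008,.011,.014):
    v,e,n=edgefit(W,g,(.4425,.3142,.478),z); print('lid',z,v.round(4),e,n)
    if z==.011: w=cv2.imread('pics/w19.png');draw(w,W,v,z); bar=np.array([[x,yy] for x,yy in [(-.006,-.03),(.006,-.03),(.006,.03),(-.006,.03)]])@rot2(v[2]).T+v[:2]; uv=proj(W,np.c_[bar,np.full(4,.042)]); cv2.polylines(w,[np.round(uv*8).astype(np.int32)],True,(0,255,0),1,cv2.LINE_AA,3); cv2.imwrite('pics/w19o.png',w)
```

```text
26.25 [0.46852086 0.25935563 0.13825941] [-1.57198480e+00  8.86413818e-04  4.75920096e-01] 0.05134474351150913
lid 0.008 [0.4427 0.3152 0.4782] (np.float64(0.0004841064510074995), np.float64(0.0015461902201586823)) 150
lid 0.011 [0.4427 0.3153 0.4784] (np.float64(0.0006074927598001195), np.float64(0.001040701216322095)) 150
lid 0.014 [0.4426 0.3154 0.4785] (np.float64(0.0008071983403030855), np.float64(0.0005867684535769006)) 150
```

View pics/w19o.png

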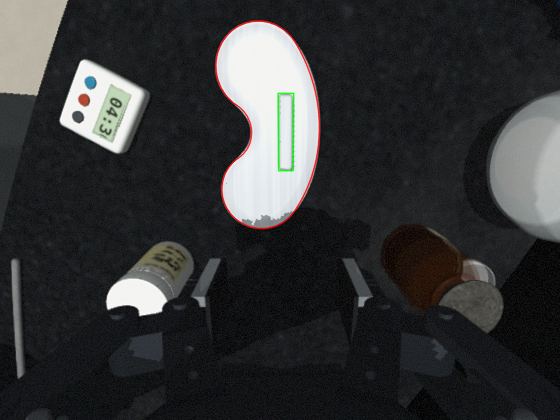

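Call:
send_rows(series=[-0.014,0.027,-0.02,0.001,0.6,-0.014,0.028,-0.03,0.001,0.6,0,0,-0.03,0,0.6,0,0,-0.028,0,0.6,0,0,0,0,0.6])

```text
time_s: 26.8
position: [0.4382, 0.3128, 0.0273]
tcp_rot: [-1.572, 0.007, 0.479]
contact_force: [0.1, -0.5, -0.6]
gripper_width: 0.0513
```

Call:
send_rows(series=[0,0,0,0,0.6,0,0,0,0,0.6,0,0,0,0,0.6])

```text
time_s: 27.1
position: [0.4417, 0.3166, 0.0322]
tcp_rot: [-1.571, -0.003, 0.479]
contact_force: [0.3, 0.3, -0.2]
gripper_width: 0.0511
```

Run:
```python
from h import *
s=ctrl.read_state();p=s['position']; y=s['tcp_rot'][2]; print(s['time_s'],p,s['tcp_rot'],s['contact_force'],s['gripper_width'])
snap('wrist','w20')
```

```text
27.1 [0.44167862 0.31662288 0.03218801] [-1.57074287 -0.00312031  0.47908794] [ 0.27272952  0.29527836 -0.16107098] 0.051058104857584496
```

View pics/w20.png

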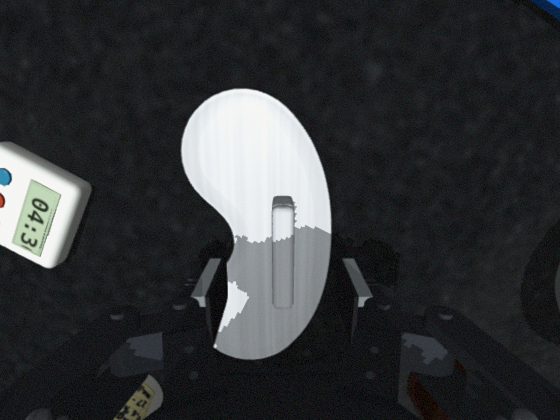

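Call:
send_rows(series=[0,-0.001,-0.015,0,0.5,0,0,-0.012,0,0.5,0,0,-0.005,0,0.5,0,0,0,0,0.5,0,0,0,0,0.5])

```text
time_s: 27.65
position: [0.4401, 0.3153, -0.0017]
tcp_rot: [-1.571, 0.0, 0.48]
contact_force: [0.5, 0.0, 0.3]
gripper_width: 0.0426
```

Call:
send_rows(series=[0,0,-0.003,0,0.4,0,0,0,0,0.35,0,0,0,0,0.3], squeeze=25)

```text
time_s: 27.95
position: [0.4405, 0.3152, -0.0043]
tcp_rot: [-1.571, -0.0, 0.48]
contact_force: [-0.5, -0.1, -0.2]
gripper_width: 0.0256
```

Run:
```python
from h import *
s=ctrl.read_state();p=s['position']; y=s['tcp_rot'][2]; print(s['time_s'],p,s['tcp_rot'],s['contact_force'],s['gripper_width'])
snap('wrist','w21'); snap('scene','s21')
a=cv2.imread('pics/s21.png')[150:250,90:230]; cv2.imwrite('pics/m21.png',np.hstack([cv2.imread('pics/w21.png')[150:400,150:430],cv2.resize(a,(350,250),interpolation=cv2.INTER_CUBIC)]))
```

```text
27.95 [ 0.44047916  0.31523724 -0.00432041] [-1.57079547e+00 -4.03370378e-04  4.80111694e-01] [-0.52604503 -0.07558744 -0.15872671] 0.025623524383611037
```

View pics/m21.png

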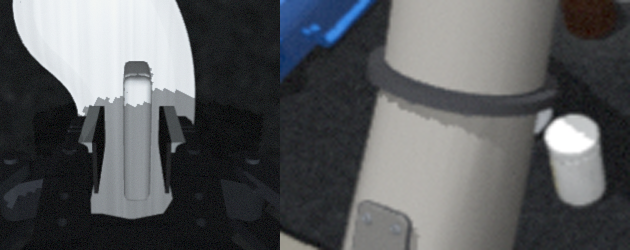

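Call:
send_rows(series=[0,0,0,0,0.22,0,0,0,0,0.16,0,0,0,0,0.1,0,0,0,0,0.05,0,0,0,0,0.05])

```text
time_s: 28.55
position: [0.4404, 0.3152, -0.0043]
tcp_rot: [-1.571, -0.0, 0.48]
contact_force: [-0.4, 0.1, 1.6]
gripper_width: 0.0113
```

Call:
send_rows(series=[0,0,0,0,0,0,0,0,0,0], squeeze=50)

```text
time_s: 28.75
position: [0.4405, 0.3152, -0.0043]
tcp_rot: [-1.571, -0.0, 0.48]
contact_force: [-0.6, 0.9, 2.3]
gripper_width: 0.0107
```

Call:
send_rows(series=[0,0,0.005,0,0,0,0,0.01,0,0,0,0,0.015,0,0,0,0,0,0,0,0,0,0,0,0])

```text
time_s: 29.25
position: [0.4409, 0.3154, 0.0263]
tcp_rot: [-1.571, -0.002, 0.48]
contact_force: [0.4, -0.7, -0.7]
gripper_width: 0.011
```

Run:
```python
from h import *
s=ctrl.read_state();p=s['position']; y=s['tcp_rot'][2]; print(s['time_s'],p,s['tcp_rot'],s['contact_force'],s['torque'],s['gripper_width'])
snap('wrist','w22')
```

```text
29.25 [0.44089446 0.31535357 0.02633793] [-1.57093229 -0.00168568  0.47987165] [ 0.39654471 -0.67134029 -0.74251993] [-0.01252677 -0.01225593 -0.00346255] 0.010970034707191061
```

View pics/w22.png

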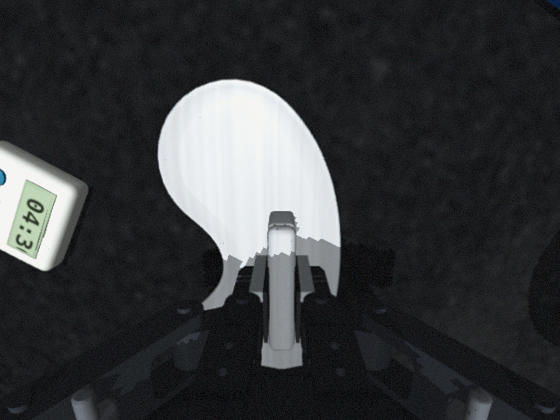

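Call:
send_rows(series=[0,0,0.02,0,0,0,0,0.03,0,0,0,0,0.035,0,0,0,0,0.025,0,0,0,0,0.015,0,0])

```text
time_s: 29.8
position: [0.4408, 0.3157, 0.1522]
tcp_rot: [-1.571, -0.002, 0.48]
contact_force: [-0.1, 0.6, -0.1]
gripper_width: 0.0107
```

Call:
send_rows(series=[0.006,-0.02,0,-0.006,0,0.01,-0.035,0,-0.006,0,0.012,-0.042,0,-0.006,0,0.012,-0.042,0,-0.006,0,0.012,-0.042,0,-0.006,0])

```text
time_s: 30.3
position: [0.4919, 0.1321, 0.1497]
tcp_rot: [-1.571, 0.001, 0.45]
contact_force: [0.8, 0.2, -1.1]
gripper_width: 0.0105
```

Call:
send_rows(series=[0.012,-0.042,0,-0.006,0,0.012,-0.042,0,-0.006,0,0.012,-0.042,0,-0.006,0,0.012,-0.042,0,-0.006,0,0.012,-0.042,0,-0.006,0])

```text
time_s: 30.8
position: [0.5518, -0.0778, 0.1496]
tcp_rot: [-1.57, 0.002, 0.42]
contact_force: [0.7, 0.6, -1.3]
gripper_width: 0.0105
```

Call:
send_rows(series=[0.013,-0.042,0,-0.006,0,0.013,-0.042,0,-0.006,0,0.013,-0.042,0,-0.006,0,0.013,-0.042,0,-0.006,0,0.01,-0.025,0,-0.006,0])

```text
time_s: 31.3
position: [0.6132, -0.2741, 0.1486]
tcp_rot: [-1.571, 0.003, 0.385]
contact_force: [0.2, -0.2, -1.1]
gripper_width: 0.0106
```

Call:
send_rows(series=[0.006,-0.012,0,0,0,0,0,0,0,0,0,0,0,0,0,0,0,0,0,0])

```text
time_s: 31.7
position: [0.6203, -0.2778, 0.1506]
tcp_rot: [-1.569, -0.0, 0.394]
contact_force: [-0.3, -0.0, -1.9]
gripper_width: 0.0106
```

```bash
python3 rel.py w23 .015 .079 .002 0
```

```text
31.7 [ 0.62034752 -0.27780425  0.15061646] [-1.56945156e+00 -1.08400215e-04  3.93847852e-01] [-0.33281389 -0.02463468 -1.89158236]
held [ 0.6205 -0.2792  0.3872] (np.float64(0.00043209208366348735), np.float64(0.0006576276965568717)) 69
held local off [-0.0004 -0.0013] -0.006695467454188919
base [ 0.4612 -0.3042  0.3806] (np.float64(0.0005892699992289469), np.float64(7.950716463181824e-05)) 95
delta [-0.1592 -0.025  -0.0066]
```

View pics/w23o.png

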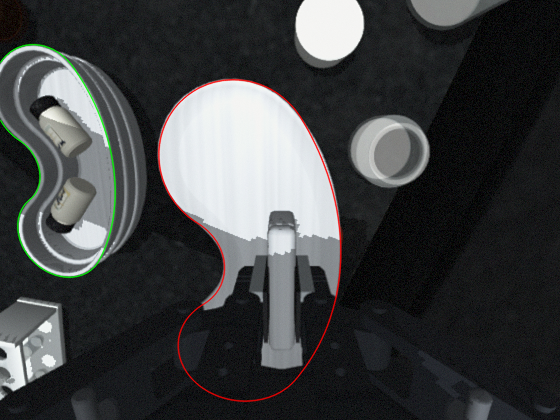

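Call:
send_rows(series=[-0.01,-0.0015,0,-0.004,0,-0.025,-0.004,0,-0.003,0,-0.035,-0.0055,0,0,0,-0.035,-0.0055,0,0,0,-0.03,-0.0045,0,0,0])

```text
time_s: 32.25
position: [0.4825, -0.3018, 0.1505]
tcp_rot: [-1.571, 0.002, 0.383]
contact_force: [0.4, -0.2, -1.0]
gripper_width: 0.0106
```

Call:
send_rows(series=[-0.018,-0.003,0,0,0,-0.006,-0.001,-0.01,0,0,0,0,-0.02,0,0,0,0,-0.02,0,0,0,0,-0.01,0,0])

```text
time_s: 32.75
position: [0.4604, -0.3046, 0.0887]
tcp_rot: [-1.569, 0.001, 0.384]
contact_force: [-0.6, 0.6, 0.0]
gripper_width: 0.0108
```

Call:
send_rows(series=[0,0,0,0,0,0,0,0,0,0,0,0,0,0,0,0,0,0,0,0])

```text
time_s: 33.15
position: [0.4622, -0.3061, 0.0914]
tcp_rot: [-1.572, -0.001, 0.383]
contact_force: [-0.1, 0.2, -0.7]
gripper_width: 0.0105
```

Run:
```python
from h import *
s=ctrl.read_state();p=s['position']; y=s['tcp_rot'][2]; print(s['time_s'],p,s['tcp_rot'],s['contact_force'])
up=np.r_[p[:2]+rot2(y)@[-.0004,-.0013],y-.0067]; print('held est',up.round(4),'base .4612 -.3042 .3806')
im=snap('scene','s24'); C=cam('scene'); im2=cv2.imread('pics/s24.png')
for v,z,c in [(up,p[2]+.015,(0,0,255)),((.4612,-.3042,.3806),.079,(0,255,0))]: draw(im2,C,v,z,c)
d=im2[195:315,310:450]; cv2.imwrite('pics/s24z.png',cv2.resize(d,None,fx=5,fy=5,interpolation=cv2.INTER_CUBIC))
```

```text
33.15 [ 0.46216107 -0.30612342  0.09142974] [-1.57225057e+00 -1.04916514e-03  3.83170196e-01] [-0.06247999  0.17274996 -0.70245033]
held est [ 0.4623 -0.3075  0.3765] base .4612 -.3042 .3806
```

View pics/s24z.png

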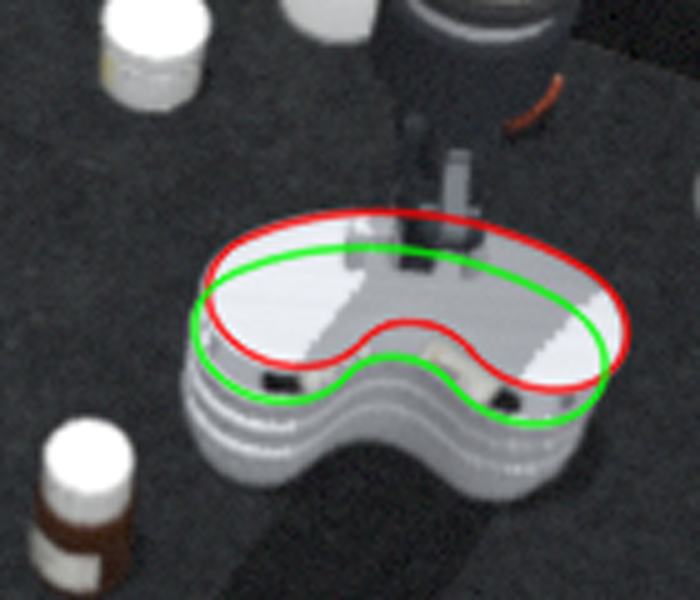

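Call:
send_rows(series=[-0.001,0.0025,-0.004,0.004,0,0,0,-0.004,0,0,0,0,-0.003,0,0,0,0,0,0,0,0,0,0,0,0])

```text
time_s: 33.7
position: [0.4603, -0.3033, 0.0793]
tcp_rot: [-1.57, 0.0, 0.387]
contact_force: [-0.1, -0.5, -1.2]
gripper_width: 0.0105
```

Call:
send_rows(series=[0,0,0,0,0,0,0,0,0,0,0,0,0,0,0])

```text
time_s: 34.0
position: [0.4605, -0.3034, 0.0796]
tcp_rot: [-1.571, -0.0, 0.387]
contact_force: [0.5, 0.3, -0.9]
gripper_width: 0.0109
```

Within about 0.6 mm of the target (0.4611, -0.3029). Lowering.

Call:
send_rows(series=[0.0005,0.0005,-0.003,0,0,0,0,-0.002,0,0,0,0,-0.002,0,0,0,0,0,0,0])

```text
time_s: 34.4
position: [0.4605, -0.3027, 0.0721]
tcp_rot: [-1.57, 0.0, 0.387]
contact_force: [-0.2, 0.7, -0.8]
gripper_width: 0.0107
```

Call:
send_rows(series=[0,0,-0.002,0,0,0,0,-0.001,0,0,0,0,0,0,0])

```text
time_s: 34.7
position: [0.4608, -0.3028, 0.0694]
tcp_rot: [-1.571, 0.0, 0.387]
contact_force: [-0.2, -0.4, -1.0]
gripper_width: 0.0104
```

Call:
send_rows(series=[0,0,-0.001,0,0,0,0,0,0,0])

```text
time_s: 34.9
position: [0.4608, -0.3029, 0.0685]
tcp_rot: [-1.571, -0.0, 0.387]
contact_force: [-0.1, -0.3, -1.9]
gripper_width: 0.0105
```

Call:
send_rows(series=[0,0,-0.001,0,0,0,0,0,0,0])

```text
time_s: 35.1
position: [0.461, -0.3029, 0.0676]
tcp_rot: [-1.571, -0.0, 0.387]
contact_force: [-0.3, 0.4, -0.6]
gripper_width: 0.0106
```

Call:
send_rows(series=[0,0,-0.001,0,0,0,0,0,0,0])

```text
time_s: 35.3
position: [0.4615, -0.3029, 0.0674]
tcp_rot: [-1.572, -0.001, 0.387]
contact_force: [-0.2, 0.6, 4.6]
gripper_width: 0.0108
```

Call:
send_rows(series=[0,0,0,0,0.2,0,0,0,0,0.35,0,0,0,0,0.5,0,0,0,0,0.5])

```text
time_s: 35.7
position: [0.4608, -0.3029, 0.0664]
tcp_rot: [-1.571, 0.0, 0.387]
contact_force: [-0.4, 0.8, 0.3]
gripper_width: 0.0425
```

Call:
send_rows(series=[0,0,0.01,0,0.5,0,0,0.03,0,0.5,0,0,0.04,0,0.5,0,0,0.03,0,0.5,0,0,0.02,0,0.5])

```text
time_s: 36.2
position: [0.4622, -0.3032, 0.1999]
tcp_rot: [-1.574, -0.002, 0.387]
contact_force: [0.5, -0.7, -0.8]
gripper_width: 0.0428
```

Call:
send_rows(series=[0.01,-0.02,0,0,0.5,0.01,-0.03,0,0,0.5,0,0,0,0,0.5,0,0,0,0,0.5,0,0,0,0,0.5])

```text
time_s: 36.7
position: [0.481, -0.3517, 0.1968]
tcp_rot: [-1.57, -0.0, 0.388]
contact_force: [-0.8, 0.5, -0.1]
gripper_width: 0.0426
```

Run:
```python
from h import *
s=ctrl.read_state();p=s['position']; y=s['tcp_rot'][2]; print(s['time_s'],p,s['tcp_rot'],s['contact_force'])
W=cam('wrist'); g=cv2.cvtColor(snap('wrist','w25'),cv2.COLOR_RGB2GRAY)
for z in (.080,.083,.086):
    v,e,n=edgefit(W,g,(.4612,-.3035,.381),z); print('lid',z,v.round(4),e,n)
w=cv2.imread('pics/w25.png');draw(w,W,v,.083)
snap('scene','s25'); C=cam('scene'); a=cv2.imread('pics/s25.png'); 
d=cv2.resize(a[200:320,310:450],None,fx=4,fy=4,interpolation=cv2.INTER_CUBIC)
draw(a,C,v,.083); draw(a,C,(.4612,-.3042,.3806),.079,(0,255,0))
d2=cv2.resize(a[200:320,310:450],None,fx=4,fy=4,interpolation=cv2.INTER_CUBIC)
cv2.imwrite('pics/w25o.png',w); cv2.imwrite('pics/s25z.png',cv2.resize(np.hstack([d,d2]),(800,343)))
```

```text
36.7 [ 0.48095231 -0.35168336  0.19675802] [-1.57017121e+00 -3.31100721e-04  3.88259519e-01] [-0.77868913  0.47398131 -0.07847831]
lid 0.08 [ 0.4611 -0.3039  0.3899] (np.float64(0.00048770629594087843), np.float64(0.0014011006510864922)) 150
lid 0.083 [ 0.4611 -0.3038  0.3899] (np.float64(0.0006233546290781498), np.float64(0.0008797145112972736)) 150
lid 0.086 [ 0.461  -0.3036  0.39  ] (np.float64(0.0008358056656286028), np.float64(0.00040343706303562233)) 150
```

View pics/w25o.png

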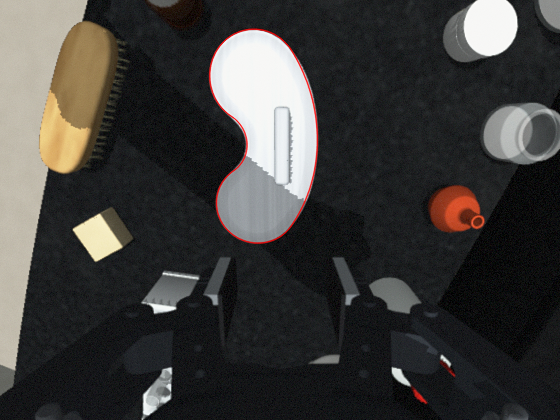

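View pics/s25z.png

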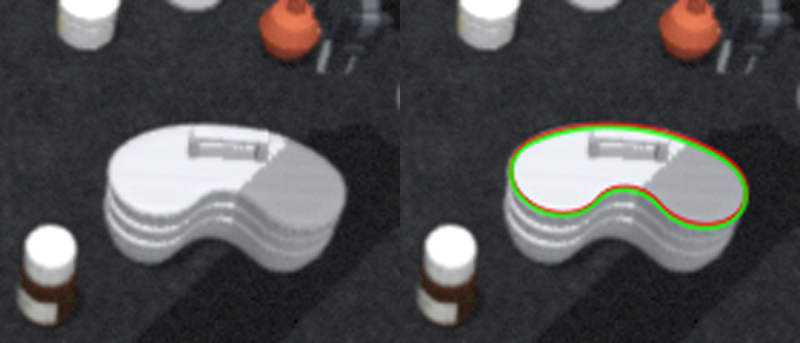

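```bash
python3 -c "
from h import *
print(ctrl.read_state()['joint_vel'].round(3)); print(sign_off())"
```

```text
[ 0.001  0.001  0.003 -0.003  0.004 -0.001 -0.001]
the job is handed in; nothing more can be done
None
```

I stacked the pieces on the right-hand empty dish, which never moved. The left empty dish is nested in it, the dish with both vials sits on that, and the lid covers it. I handed the job in at about 37 s of the 72 s; sign-off gives no verdict.

**Last checks**
- **Lid on the vial dish:** the pictures put it within about 0.5 mm in plan and 0.01 rad in yaw. The fitted size matches the plate about 83 mm above the bench, so it is home.
- **Dishes:** seated heights from the arm were about 20 and 40 mm for the dishes and 72 mm for the lid. The dishes agree within about 1 mm in plan and 0.025 rad in yaw.
- **Forces:** seating forces measured at the wrist stayed under 9 N.
- **Vials:** both were in their dish in the last look before the lid went on.
- **Bystanders:** I saw none pushed, but I did not measure them again at the end.
- **Gripper:** it was clear of the stack and the arm at rest.

**What went wrong or disagreed**
- **First grasp:** it closed above the rim without touching it. The finger ends stand about 30–40 mm behind the reported TCP at those openings, so I regrasped about 30 mm lower.
- **Views of the left dish:** the top and wrist cameras disagreed by up to 4 mm. I therefore took the placing offsets from wrist pictures showing both pieces.
- **Yaw of the nested empty dish:** one partial fit gave 0.389 rad against 0.404–0.406 from the fuller ones. I used the fuller fits.

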